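# Hook a jaw model out from under a shelf

## Task

Pick up the pull hook and use it, not the fingers, to draw the yellow jaw model from the back of the blue tray right up to that tray's front rim, then put the hook down on the bench, clear of both trays. Take hold of the yellow model at an angle from the front, because the clear shelf hangs over it, lift it out and set it down, without dropping it, teeth up and flat in the green tray. Leave the pink model, the amber bottle and the steel cup where they stand.

Things in the scene. Friction and masses are not known exactly. Their poses are not given: they have to be found in the camera images.
- station: Fixed clear acrylic shelf on four posts. Origin: on the bench, below the middle of the shelf's front edge; +x leads in under the shelf, away from the robot; +z up. Shelf: x 0 to 180 mm, 340 wide, underside at z = 95, top at 105; a clear upright lip 6 thick along its front edge rises to z = 140. Posts 12 mm thick at x = 12 and 168, y = +-160.
- blue_tray (a point): Middle of the front rim's inner face, on the floor of the fixed blue tray that reaches under the shelf; axes as the shelf's. Floor 4 mm above the bench; inside 180 mm deep (+x), y +-135 mm; rim 4 mm thick, its top 15 mm above the bench. It lies 30 mm in front of the shelf's edge: a model drawn against the rim is still partly under the shelf.
- yellow_model: Loose jaw model, about 60 g, starting at the back of the blue tray, 70 to 85 mm behind the shelf's front edge: yellow block 36 (x) by 44 (y) by 14 mm high, with orange gum and an arch of white teeth, 22 mm high in all. Flat sides +-y, to be gripped. Turned up to 0.25 rad from the tray. Origin: centre of its underside; +z up through the teeth.
- pink_model: Bystander: jaw model of the same shape and size with a pink base, loose, in the blue tray beside the yellow one (about 110 mm away). Origin: centre of its underside. Must stay within 25 mm of where it stands.
- hook: Loose pull hook, 150 g, standing on the bench. Black handle block with green band, 45 (x) by 16 (y) mm, z = 25 to 75 mm, on a 12 mm leg at its rear end (x = -22 to -10). A 7 mm steel rod runs along +x from it, centre at z = 37.5, to an upright steel blade 4 (x) by 40 (y) mm, z = 0 to 41, that can drop behind a model, the rod passing over it. Origin: below the handle's middle, at foot level.
- hook_tip (a point): Middle of the lower edge of the pull hook's blade, 170 mm ahead (+x) of the hook's origin and at the same height.
- green_tray: Fixed green tray on the bench, to the robot's left or right (the hook lies on the other side). 180 by 180 mm outside, walls 4 mm thick and 13 mm high, floor 4 mm thick. Origin: centre of its underside, on the bench; z up.
- bottle: Bystander: loose amber glass bottle with a white cap, 42 mm diameter, 100 mm high. Origin: centre of its underside.
- cup: Bystander: loose open steel cup, 64 mm rim diameter, 70 mm high. Origin: centre of its underside.
Not all that is in view belongs to the job. What is meant by the hook is not purple, and is the smaller of those in its own colour.

How it is judged:
On the way:
1. the yellow model has been drawn up to the front rim of the blue tray (within about 25 mm of touching it), still upright in the tray (x of yellow_model in the frame of station between -0.035 and 0.013 m and height (world z) of yellow_model below 0.012 m and angle between yellow_model's own z axis and vertical below 0.15 rad), for 0.2 s.
At the end, for the whole second after the job is handed in: The yellow model rests flat on the green tray's floor, teeth up (within 0.1 rad), centre within 75 mm of the tray's centre along both sides; the hook rests on the bench, foot of handle and lower edge of blade below 30 mm, both outside the green and blue trays (x of yellow_model in the frame of green_tray between -0.075 and 0.075 m and y of yellow_model in the frame of green_tray between -0.075 and 0.075 m and z of yellow_model in the frame of green_tray between 0 and 0.008 m and angle between yellow_model's own z axis and vertical below 0.1 rad and linear speed of each of yellow_model, hook below 0.02 m/s and height (world z) of each of hook, hook_tip below 0.03 m and (x of hook in the frame of green_tray above 0.09 m or x of hook in the frame of green_tray below -0.09 m or y of hook in the frame of green_tray above 0.09 m or y of hook in the frame of green_tray below -0.09 m) and (x of hook in the frame of station below -0.034 m or x of hook in the frame of station above 0.18 m or y of hook in the frame of station above 0.139 m or y of hook in the frame of station below -0.139 m) and (x of hook_tip in the frame of green_tray above 0.09 m or x of hook_tip in the frame of green_tray below -0.09 m or y of hook_tip in the frame of green_tray above 0.09 m or y of hook_tip in the frame of green_tray below -0.09 m) and (x of hook_tip in the frame of station below -0.034 m or x of hook_tip in the frame of station above 0.18 m or y of hook_tip in the frame of station above 0.139 m or y of hook_tip in the frame of station below -0.139 m)); the robot touches nothing.
It fails at once if the robot itself touches the yellow model while its centre is still more than 25 mm behind the shelf's front edge (contact force between any of the fingers, the arm and yellow_model above 0.2 N and x of yellow_model in the frame of station above 0.025 m).
It fails at once if the yellow model is dropped (faster than 0.7 m/s with neither fingers nor hook touching it) (contact force between each of the fingers, hook and yellow_model below 0.02 N and linear speed of yellow_model above 0.7 m/s).
It fails at once if the pink model is moved more than 25 mm or tipped (distance of pink_model from where it was at the start of the episode above 0.025 m or angle between pink_model's own z axis and vertical above 0.35 rad).
It fails at once if the amber bottle is moved more than 25 mm or tipped (distance of bottle from where it was at the start of the episode above 0.025 m or angle between bottle's own z axis and vertical above 0.35 rad).
It fails at once if the steel cup is moved more than 25 mm or tipped (distance of cup from where it was at the start of the episode above 0.025 m or angle between cup's own z axis and vertical above 0.35 rad).
It also fails if it takes over 72 s, if anything falls off the work surface, if the arm or the gripper's body presses on something with over 40 N, if the wrist force passes 120 N, or if a joint passes its speed limit or range.

## Robot

A 7-joint arm with a two-finger parallel gripper is mounted at the origin on the work surface. World frame = base frame: x ahead of the robot, y to its left, z up, the work surface at z = 0. Lengths are in m, angles in rad, forces in N, time in s.
With the tool pointing down it reaches from about 0.35 to 0.9 m from the base axis. Payload 8.1 kg.
Tool frame: the origin (TCP) lies midway between the tips of the shut fingers; the grasp point (between the pads) lies 19 mm behind it (arm.hold_point_z is the distance from the TCP to the grasp point, in m); z points along the fingers, y is the direction in which the jaws open and shut (so a half turn about z gives the same grasp; the last joint's range is limited). The gripper opens to 92 mm and grips with 3 to 60 N. Pads are 19 mm wide; open, the fingers measure 130 mm over their backs; the gripper's body (75 mm by 190 mm) begins 47 mm behind the grasp point.
Start: joints at [-1.403, 0.434, 0.025, 1.573, -0.012, 1.134, -0.075], TCP at [0.167, 0.602, 0.227] pointing down, gripper open.
Joint ranges: [-2.62, 2.62], [-0.44, 2.09], [-1.27, 1.32], [0.08, 2.57], [-1.32, 4.46], [0.12, 2], [-2.74, 2.74]. Speed limits (rad/s): [2.22, 2.22, 3.01, 3.01, 3.14, 3.14, 3.14].

## Interface

Orientations are given as a rotation vector (axis times angle).
In Python, from cell import arm gives the robot as it stands.
- The arm moves only by the shell command python3 -m pendant 'ROWS' [FORCE]. ROWS is JSON, a list of rows, each a list of 3 entries, a list of its own where there are three numbers: the shift along the tool's x, y, z in m, then the turn, a rotation vector about the tool's x, y, z in degrees, then the finger opening in m, from 0 to 0.0918. A call has 1 to 10 rows; each row shifts and turns the commanded pose from where the row before left it, along the tool's axes as they then stand; what a row does not reach is not made up. A row lasts 1/8 s, in which the tool goes at most 62.5 mm and 10.7 degrees, less where a joint would pass 70% of its speed; a pose out of reach is approached as far as the arm can. A call with a gripper value outside its range is refused whole. The fingers move at their own pace and stop on an object; FORCE is the grip in N (left out, the last holds). Time passes only in rows, so rows that do not move let the fingers close. It gives the time, the measured TCP pose, the force and the opening at its end, in the units of the state.
- arm.observe(): the state, without advancing time (a new reading comes with each control period).
- arm.get_image(name): name is "side" or "top"; returns (picture, depth): 384x512x3 uint8, red, green, blue; 384x512 float32, m along the optical axis (not along the pixel's ray), 0 where there is no reading.
- arm.camera_params(name): a dict with "fovy" (degrees; the focal length in pixels is half the picture's height over the tangent of half this angle, whatever the lens; pixels are square), "cx", "cy" (the principal point, pixels), "rvec" (rotation vector, rad) and "tvec" (3), from world to camera coordinates, as OpenCV has them. Camera axes: x right, y down, z forward; pixel columns grow to the right and rows downward; lengths in m; the calibration is good to about 2 mm. A picture is of the moment at which its call begins. camera_params takes no time and is no camera call.
- arm.sign_off(): hands the job in, once; it reports no verdict.
Trained networks look in the newest picture that a camera, given by its name, has taken for a name from the list of things; names that differ only in an ending like _2 or _b are one class to them, and where a whole thing is asked for, a point or a joint stands for the part that bears it (a point fixed in the world has none). Each returns a list of dicts, best first, with "conf" (0 to 1); they miss things now and then, are a little off and sometimes report something else, mostly with a low value. They report only what shows in the picture. A call takes as long as a camera call. They do not tell look-alikes from the thing itself.
- arm.look_for(camera, label): "rect" ([centre column, centre row, width, height] in pixels, round what is visible of it).
- arm.masks_of(camera, label): "pixels" (384x512 bool, what is visible of it) and "rect" ([centre column, centre row, width, height] in pixels, round what is visible of it).
The state is a dict: "clock": time; "joints": joint angles; "dq": joint speeds; "joint_efforts": joint torques, N m; "position": TCP position; "ee_rot": TCP orientation; "force": force on the tool from outside, world axes, zero at the start; "ft_torque": the same for the moment, N m; "width": opening from 0.0 (shut) to 1.0 (fully open).
Only numpy, scipy, OpenCV 4.12 (cv2) and the standard library are available. Lean on these libraries where they do the work, as an engineer would, in place of code of your own. Each camera call takes 0.05 s, during which the arm holds its last target.

## Working session

There is one attempt and no reset: what is moved stays moved. The work goes in short steps, Python scripts to look and compute and a shell command to move; the robot and the scene stay as the last step left them, time stands still between calls to the robot, and variables do not carry over. Pictures are saved under pics/ and viewed, and the job is handed in when it is done.

```bash
ls; mkdir -p pics; cat > h.py <<'E'
import numpy as np, cv2
from scipy.spatial.transform import Rotation as R
from cell import arm
def cam(n):
    p=arm.camera_params(n); f=192/np.tan(np.radians(p['fovy'])/2)
    return f,p['cx'],p['cy'],R.from_rotvec(p['rvec']).as_matrix(),np.array(p['tvec'])
def unproj(n,u,v,d):
    f,cx,cy,Rm,t=cam(n); u=np.asarray(u,float);v=np.asarray(v,float);d=np.asarray(d,float)
    pc=np.stack([(u-cx)/f*d,(v-cy)/f*d,d],-1); return (pc-t)@Rm
def proj(n,P):
    f,cx,cy,Rm,t=cam(n); q=np.asarray(P)@Rm.T+t
    return np.stack([q[...,0]/q[...,2]*f+cx,q[...,1]/q[...,2]*f+cy],-1)
def onplane(n,u,v,z):
    f,cx,cy,Rm,t=cam(n); c=-t@Rm; r=np.array([(u-cx)/f,(v-cy)/f,1.])@Rm
    return c+r*(z-c[2])/r[2]
def snap(n,fn):
    im,d=arm.get_image(n); cv2.imwrite('pics/'+fn+'.png',im[...,::-1]); np.savez('pics/'+fn,im=im,d=d); return im,d
E
python3 - <<'E'
from h import *
for n in('side','top'):
    im,d=snap(n,n+'0'); p=arm.camera_params(n); f,cx,cy,Rm,t=cam(n); print(n,p['fovy'],cx,cy,'pos',-t@Rm,'fwd',Rm[2])
print(arm.observe())
E
```

```text
pics
side 50.51854057483803 254.54104993733023 193.1136148092575 pos [-0.20828321 -0.85795918  0.94677625] fwd [ 0.44457405  0.6392598  -0.62745583]
top 48.606528533851886 257.4242767361945 194.26283540233973 pos [0.285301   0.07784139 1.28067798] fwd [ 0.10149238 -0.01443411 -0.9947316 ]
{'clock': 0.1, 'joints': array([-1.40259337,  0.435134  ,  0.02495978,  1.57394633, -0.01157168,
        1.13398688, -0.07505778]), 'dq': array([ 0.00057056, -0.00141209, -0.00023815, -0.00288278, -0.00168556,
       -0.00157841,  0.00193545]), 'joint_efforts': array([ 4.75161840e-03, -6.69133401e+01,  9.88886990e-01, -3.15142894e+01,
       -6.04660087e-02,  3.73913522e-02,  6.16657599e-05]), 'position': array([0.16712746, 0.60180287, 0.22605841]), 'ee_rot': array([-4.24075606e-01, -3.11279914e+00,  2.08859483e-03]), 'force': array([-0.92075655,  0.25519961, -0.07402419]), 'ft_torque': array([-0.02657086,  0.03201497,  0.02379201]), 'width': 0.9994358583759708}
```

View pics/side0.png

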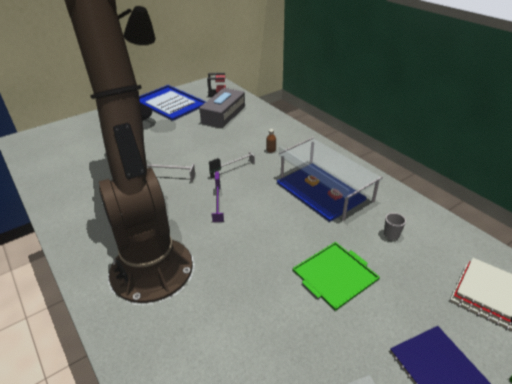

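View pics/top0.png

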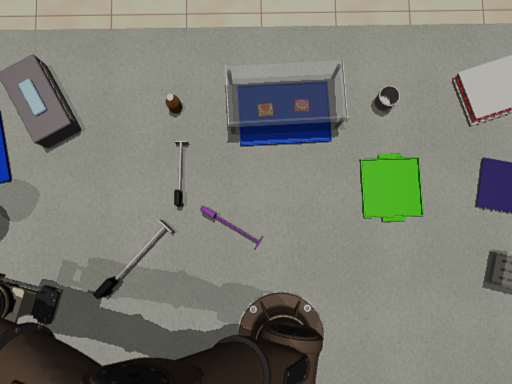

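The top view shows three hook-like things: a black one at (180,175), a longer black one at (135,260) and a purple one at (232,227). By the description the hook is the one at (180,175), since it is not purple and is the smaller black one. The yellow model is at about (265,109), pink at (302,105), bottle at (174,104), cup at (388,97) and the green tray at (391,187). Next I'll measure these and check the hook in a close crop.

```bash
python3 - <<'E'
from h import *
np.set_printoptions(precision=4,suppress=True)
im,d=snap('top','top1')
a=cv2.resize(im[130:310,60:300],(800,600),interpolation=cv2.INTER_CUBIC); cv2.imwrite('pics/crophook.png',a[...,::-1])
b=cv2.resize(im[55:155,215:355],(800,571),interpolation=cv2.INTER_CUBIC); cv2.imwrite('pics/cropst.png',b[...,::-1])
for l in ['hook','yellow_model','pink_model','bottle','cup','green_tray','blue_tray','station']:
    for r in arm.masks_of('top',l):
        m=r['pixels']; v,u=np.nonzero(m&(d>0)); P=unproj('top',u,v,d[v,u])
        c,(w,h),an=cv2.minAreaRect(np.stack([u,v],1).astype(np.float32))
        Pc=P[(P[:,2]<.3)&(P[:,2]>-.02)]
        rr=cv2.minAreaRect(Pc[:,:2].astype(np.float32)) if len(Pc)>3 else None
        print(l,round(r['conf'],2),np.round(r['rect'],1),m.sum(),'med',np.median(P,0),'z',np.percentile(P[:,2],[5,50,95]),'rect',np.round(np.array([*rr[0],*rr[1],rr[2]]),3) if rr else None)
E
```

```text
hook 0.84 [134.7 259.6  77.   79.4] 549 med [0.1788 0.4641 0.0584] z [0.0084 0.0584 0.1038] rect [ 0.238  0.424  0.055  0.264 43.787]
hook 0.56 [179.1 173.5  14.1  63.4] 321 med [0.4408 0.2867 0.0415] z [0.0052 0.0415 0.0764] rect [ 0.479  0.288  0.039  0.193 87.982]
hook 0.56 [229.2 224.7  59.   31.7] 186 med [0.3309 0.153  0.044 ] z [0.0362 0.044  0.0771] rect [ 0.326  0.14   0.191  0.015 59.906]
pink_model 0.33 [286.1 104.2 125.1  88.5] 9331 med [ 0.6702 -0.0262  0.1041] z [0.0017 0.1041 0.1215] rect [ 0.701 -0.037  0.264  0.376  2.591]
bottle 0.65 [179.7 172.2  12.2  63.7] 377 med [0.4823 0.2871 0.0401] z [-0.0017  0.0401  0.0763] rect [ 0.486  0.293  0.039  0.206 84.628]
bottle 0.6 [173.2 105.3  17.3  22.7] 255 med [0.6807 0.3006 0.0657] z [0.005  0.0657 0.1011] rect [ 0.697  0.305  0.048  0.057 68.268]
cup 0.93 [387.1  98.   24.9  30.5] 433 med [ 0.702  -0.3383  0.0403] z [0.0036 0.0403 0.0699] rect [ 0.696 -0.332  0.059  0.061 36.516]
cup 0.25 [287.7 107.5 125.   85.1] 9256 med [ 0.6695 -0.027   0.1042] z [0.002  0.1042 0.1217] rect [ 0.698 -0.038  0.262  0.376  1.831]
green_tray 0.63 [391.9 188.2  64.3  65.8] 3799 med [ 0.4285 -0.3469  0.0043] z [-0.0005  0.0043  0.0135] rect [ 0.429 -0.349  0.205  0.19   0.599]
blue_tray 0.89 [287.5 107.3 123.3  86.7] 9153 med [ 0.6693 -0.0253  0.1042] z [0.002  0.1042 0.1219] rect [ 0.7   -0.036  0.263  0.373  1.718]
station 0.62 [288.4 103.3 128.   87.3] 9218 med [ 0.6696 -0.0264  0.1042] z [0.002  0.1042 0.1219] rect [ 0.699 -0.037  0.265  0.375  2.236]
```

View pics/crophook.png

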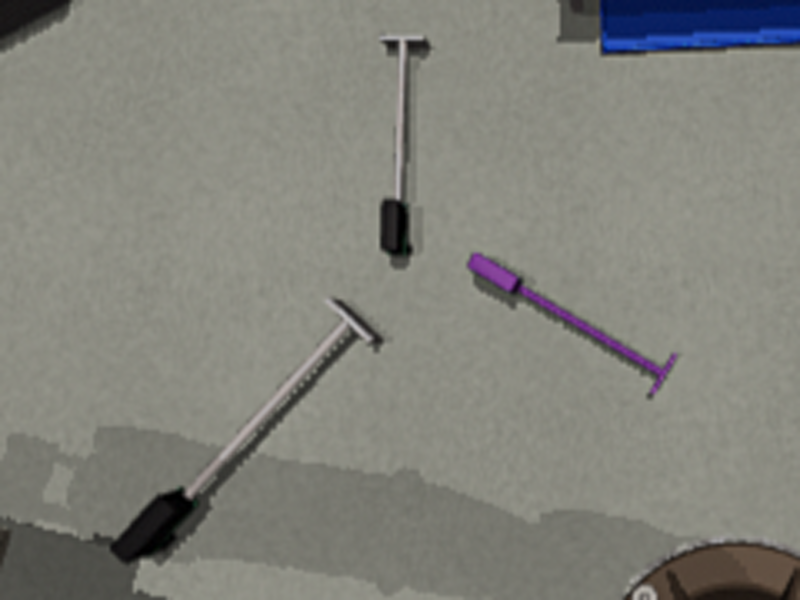

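View pics/cropst.png

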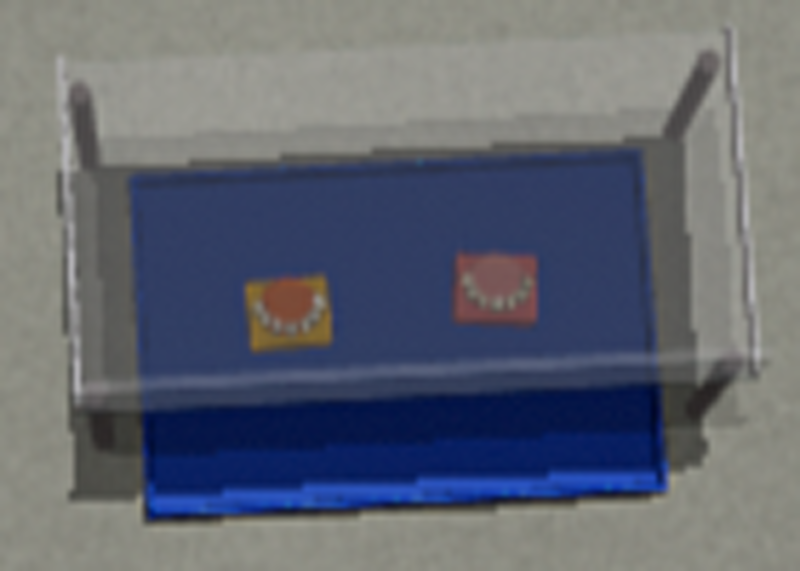

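The crop confirms it: the black hook at (180,175) is about 195 mm long with a 40 mm blade, and the other black one is clearly bigger. In the station crop, yellow is at crop (288,313) and pink at (497,288). Next I'll fit the poses and check them by overlay.

```bash
cat > fit.py <<'E'
from h import *
np.set_printoptions(precision=4,suppress=True)
z=np.load('pics/top1.npz'); im,d=z['im'],z['d']
v,u=np.nonzero(d>0); P=unproj('top',u,v,d[v,u])
s=(P[:,2]>.098)&(P[:,2]<.112)&(abs(P[:,1]+.035)<.22)&(P[:,0]>.5)&(P[:,0]<.9)
Q=P[s]; print(s.sum(), cv2.minAreaRect(Q[:,:2].astype(np.float32)))
hsv=cv2.cvtColor(im,cv2.COLOR_RGB2HSV)
# blue tray floor/rim visible, outline by world coords
m=np.zeros(d.shape,bool); m[60:150,220:350]=1
bl=m&(hsv[...,0]>112)&(hsv[...,0]<126)&(hsv[...,1]>100)
k,l,st,c=cv2.connectedComponentsWithStats(bl.astype(np.uint8)); i=1+np.argmax(st[1:,4]); bl=l==i
cs=cv2.findContours(bl.astype(np.uint8),0,2)[0][0]; r=cv2.minAreaRect(cs); print('blue px',r)
for p in cv2.boxPoints(r): print(p,[onplane('top',p[0],p[1],zz)[:2] for zz in(0,.015)])
# yellow / pink
for n,rg in (('y',(15,30)),('p',None)):
    w=np.zeros(d.shape,bool)
    if n=='y': w[100:120,252:280]=1
    else: w[95:116,288:318]=1
    mm=w&((hsv[...,0]<35)|(hsv[...,0]>160))&(hsv[...,1]>90) if n=='y' else w&((hsv[...,0]<20)|(hsv[...,0]>160))&(hsv[...,1]>60)
    c=cv2.findContours(mm.astype(np.uint8),0,2)[0]; c=max(c,key=cv2.contourArea); r=cv2.minAreaRect(c)
    print(n,r,onplane('top',*r[0],.018), 'zdepth',np.median(unproj('top',*np.nonzero(mm)[::-1],d[mm])[:,2]))
# green
g=(hsv[...,0]>45)&(hsv[...,0]<75)&(hsv[...,1]>150)
g=cv2.morphologyEx(g.astype(np.uint8),cv2.MORPH_OPEN,np.ones((15,15),np.uint8))
c=max(cv2.findContours(g,0,2)[0],key=cv2.contourArea); r=cv2.minAreaRect(c); print('green',r,onplane('top',*r[0],.013))
# hook
w=np.zeros(d.shape,bool); w[130:215,165:195]=1
hk=w[v,u]&(P[:,2]>.022)&(P[:,2]<.09); H=P[hk]; print('hook',cv2.minAreaRect(H[:,:2].astype(np.float32)))
top=H[H[:,2]>.06]; print('handle',len(top),cv2.minAreaRect(top[:,:2].astype(np.float32)),np.median(top,0),top[:,2].max())
bl=H[H[:,0]>H[:,0].max()-.015]; print('blade',bl.mean(0),bl[:,1].min(),bl[:,1].max(),bl[:,0].min(),bl[:,0].max())
E
python3 fit.py
```

```text
6727 ((0.693514883518219, -0.025774642825126648), (0.18207687139511108, 0.3398410975933075), 2.114536762237549)
blue px ((283.20166015625, 100.68196105957031), (35.235748291015625, 90.21478271484375), 87.0643310546875)
[237.2512  85.3974] [array([0.7572, 0.1151]), array([0.7516, 0.1147])]
[327.3476  80.7771] [array([ 0.7677, -0.166 ]), array([ 0.762 , -0.1632])]
[329.1522 115.9666] [array([ 0.6552, -0.1675]), array([ 0.6508, -0.1646])]
[239.0558 120.5869] [array([0.6452, 0.1113]), array([0.641 , 0.1109])]
y ((264.5, 107.5), (7.0, 13.0), 90.0) [0.6797 0.0326 0.018 ] zdepth 0.10480742177253627
p ((301.0, 105.5), (11.0, 14.0), 90.0) [ 0.6841 -0.0791  0.018 ] zdepth 0.1045490894078077
green ((391.5, 187.0), (66.0, 61.0), 90.0) [ 0.429  -0.3451  0.013 ]
hook ((0.4788406491279602, 0.29012152552604675), (0.039562396705150604, 0.19349434971809387), 87.04051971435547)
handle 103 ((0.4036022424697876, 0.2900625169277191), (0.016277866438031197, 0.043000202625989914), 89.59715270996094) [0.4049 0.2893 0.0741] 0.0799262280748679
blade [0.5722 0.2844 0.0367] 0.2653716691480168 0.30488129931892755 0.5627228150779616 0.5764800917992425
```

```bash
cat > ov.py <<'E'
from h import *
def T(x,y,a): 
    c,s=np.cos(a),np.sin(a); return lambda p: np.array([x+c*p[0]-s*p[1],y+s*p[0]+c*p[1],p[2]])
def box(x0,x1,y0,y1,z0,z1):
    c=[(x,y,z) for z in(z0,z1) for x,y in((x0,y0),(x1,y0),(x1,y1),(x0,y1))]
    return [(c[i],c[j]) for i,j in((0,1),(1,2),(2,3),(3,0),(4,5),(5,6),(6,7),(7,4),(0,4),(1,5),(2,6),(3,7))]
st=T(.6036,-.0291,.037); 
import sys
ym=T(.680,.0325,.0); pm=T(.684,-.079,.0); gr=T(.429,-.347,0.0)
hk=T(.4035,.2895,-.03)
items=[(st,box(0,.18,-.17,.17,.095,.105),(255,255,255)),(st,box(0,.006,-.17,.17,.105,.14),(255,0,255)),(st,box(-.034,.154,-.139,.139,0,.015),(0,255,255)),(ym,box(-.018,.018,-.022,.022,.004,.018),(255,0,0)),(pm,box(-.018,.018,-.022,.022,.004,.018),(255,0,0)),(gr,box(-.09,.09,-.09,.09,0,.013),(255,0,0)),(hk,box(-.0225,.0225,-.008,.008,.025,.075)+box(.168,.172,-.02,.02,0,.041),(255,0,0))]
def draw(n,f,crop,sc,out,items=items):
    im=np.load('pics/%s.npz'%f)['im']; x0,y0,x1,y1=crop
    a=cv2.resize(im[y0:y1,x0:x1],None,fx=sc,fy=sc,interpolation=cv2.INTER_CUBIC)
    for t,b,c in items:
        for p,q in b:
            P=(proj(n,np.array([t(p),t(q)]))-[x0-.5,y0-.5])*sc
            cv2.line(a,*[tuple(int(k) for k in r) for r in P],c,1)
    cv2.imwrite('pics/%s.png'%out,a[...,::-1])
if __name__=='__main__':
    draw('top','top1',(215,55,355,155),5.7,'ov1')
    draw('side','side0',(270,130,390,225),6.2,'ov2')
    draw('side','side0',(200,140,300,200),8,'ov3')
    draw('top','top1',(355,140,435,230),6,'ov4')
E
python3 ov.py
```

```text
(no output)
```

View pics/ov1.png

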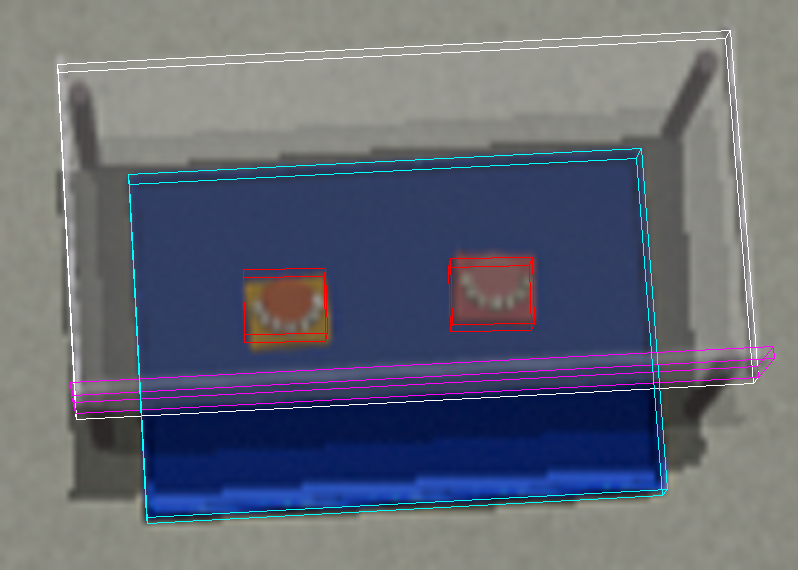

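View pics/ov2.png

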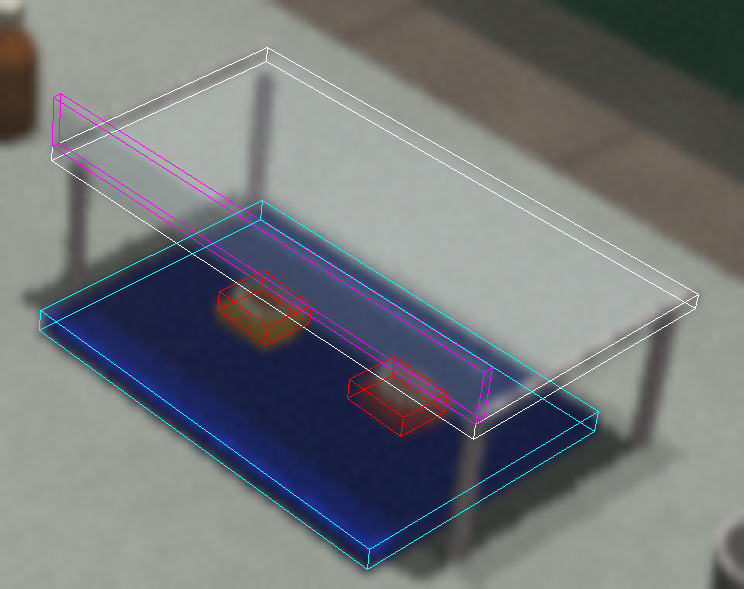

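View pics/ov3.png

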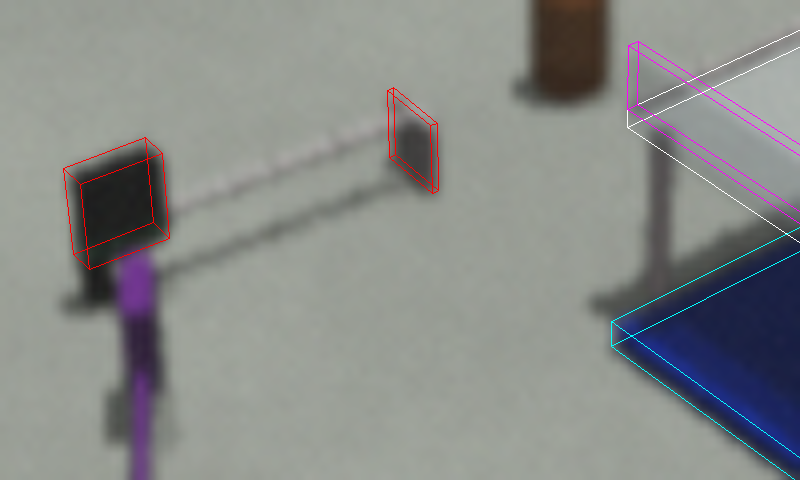

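View pics/ov4.png

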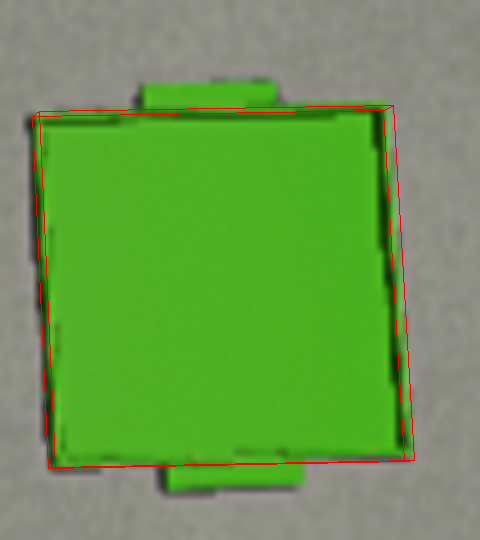

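```bash
cat > plan.py <<'E'
from h import *
import sys
np.set_printoptions(precision=4,suppress=True)
def Rt(psi,a): # psi,a in deg: tool yaw and forward tilt
    return R.from_euler('z',psi,degrees=True)*R.from_matrix(np.diag([-1.,1,-1]))*R.from_euler('y',-a,degrees=True)
def go(p,psi,a,grasp=False):
    """shift is expressed in tool axes AFTER the turn is made (turn first, then shift)"""
    s=arm.observe(); c=R.from_rotvec(s['ee_rot']); t=Rt(psi,a); p=np.array(p,float)
    if grasp: p=p+t.apply([0,0,arm.hold_point_z])
    rv=np.degrees((c.inv()*t).as_rotvec()); dw=p-s['position']; 
    print('t',round(s['clock'],2),'pos',s['position'],'F',s['force'],'w',round(s['width']*91.8,1),'targetTCP',p)
    print(' turn deg',rv,'n>=%.1f'%(np.linalg.norm(rv)/10.7),' shift after turn mm',t.inv().apply(dw)*1e3,' shift now-axes mm',c.inv().apply(dw)*1e3,'n>=%.1f'%(np.linalg.norm(dw)/.0625))
def now():
    s=arm.observe(); Rm=R.from_rotvec(s['ee_rot']).as_matrix(); print('t',s['clock'],'pos',s['position'],'x',Rm[:,0],'y',Rm[:,1],'z',Rm[:,2],'F',s['force'],'w mm',s['width']*91.8,'q',s['joints'])
E
python3 - <<'E'
from ov import *; from plan import *
ym=T(.6765,.031,.08); pm=T(.687,-.082,.037)
items[3]=(ym,items[3][1],(255,0,0)); items[4]=(pm,items[4][1],(255,0,0))
draw('top','top1',(150,130,210,220),6.5,'ov5',items)
draw('top','top1',(240,85,330,130),8.5,'ov6',items)
print([m for m in dir(arm) if m[0]!='_'],arm.hold_point_z)
# yellow in station frame
d=np.array([.6765-.6036,.031+.0291]); c,s=np.cos(.037),np.sin(.037); print('yellow in st',c*d[0]+s*d[1],-s*d[0]+c*d[1])
go((.4035,.2895,.16),-1.7,20,True)
E
```

```text
['PlanningError', 'camera_params', 'get_image', 'hold_point_z', 'look_for', 'masks_of', 'observe', 'sign_off'] 0.0188
yellow in st 0.07507329830301619 0.05736218163482226
t 0.55 pos [0.1672 0.6022 0.2267] F [ 0.4349  0.386  -0.3783] w 91.8 targetTCP [0.4099 0.2893 0.1423]
 turn deg [ -2.4115 -19.9018 -13.6806] n>=2.3  shift after turn mm [-207.824  -305.5661  165.4651]  shift now-axes mm [-317.5874 -236.5457   84.4067] n>=6.5
```

View pics/ov5.png

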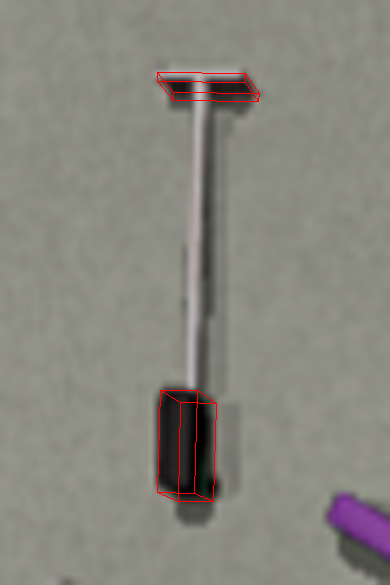

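View pics/ov6.png

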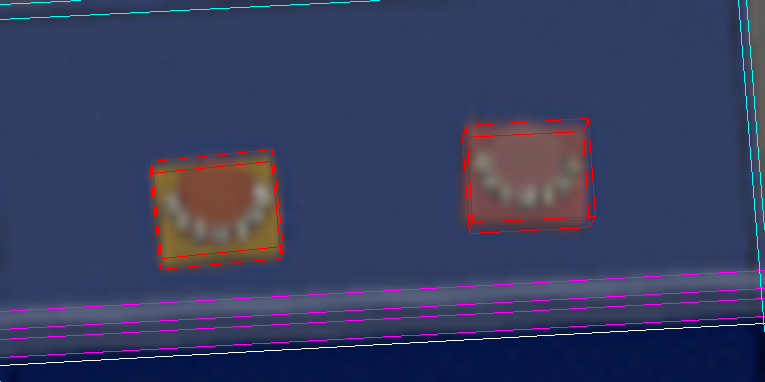

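```bash
python3 -m pendant '[[[0,0,0],[-0.8,-6.6,-4.6],0.06],[[0,0,0],[-0.8,-6.6,-4.6],0.06],[[0,0,0],[-0.8,-6.6,-4.6],0.06]]' && python3 -m pendant '[[[-0.026,-0.038,0.02],[0,0,0],0.06],[[-0.026,-0.038,0.02],[0,0,0],0.06],[[-0.026,-0.038,0.02],[0,0,0],0.06],[[-0.026,-0.038,0.02],[0,0,0],0.06],[[-0.026,-0.038,0.02],[0,0,0],0.06],[[-0.026,-0.038,0.02],[0,0,0],0.06],[[-0.026,-0.038,0.02],[0,0,0],0.06],[[0,0,0],[0,0,0],0.06]]'; python3 -c "
from plan import *
now(); go((.4045,.29,.16),-1.7,20,True)"
```

```text
clock: 0.92
position: [0.1671, 0.6027, 0.2272]
ee_rot: [0.035, 2.791, -0.006]
force: [-0.3, -0.8, -0.5]
width: 0.725
clock: 1.92
position: [0.3803, 0.3259, 0.1567]
ee_rot: [0.047, 2.794, -0.012]
force: [-0.4, 0.2, -0.4]
width: 0.654
t 1.925 pos [0.3803 0.3259 0.1567] x [-0.9399  0.0313 -0.3401] y [ 0.0342  0.9994 -0.0024] z [ 0.3398 -0.0139 -0.9404] F [-0.4076  0.213  -0.3679] w mm 60.019859506088494 q [-1.22    0.2149  0.2075  2.1813  0.4503  0.6254  0.1651]
t 1.93 pos [0.3803 0.3259 0.1567] F [-0.4076  0.213  -0.3679] w 60.0 targetTCP [0.4109 0.2898 0.1423]
 turn deg [-0.2186 -0.117  -0.195 ] n>=0.0  shift after turn mm [-24.8825 -35.2091  24.3458]  shift now-axes mm [-25.0518 -35.031   24.4288] n>=0.8
```

```bash
python3 -m pendant '[[[-0.025,-0.035,0.024],[-0.2,0,-0.2],0.05],[[0,0,0],[0,0,0],0.05]]'; python3 -c "
from plan import *
go((.4045,.29,.057),-1.7,20,True)
from ov import *; snap('side','s1');snap('top','t1')
draw('side','s1',(190,130,270,190),10,'ov7',[]);draw('top','t1',(140,130,230,230),6,'ov8',[])"
```

```text
clock: 2.17
position: [0.4102, 0.2917, 0.1426]
ee_rot: [0.038, 2.794, -0.007]
force: [-0.4, -0.2, 0.2]
width: 0.549
t 2.17 pos [0.4102 0.2917 0.1426] F [-0.4024 -0.1891  0.1764] w 50.4 targetTCP [0.4109 0.2898 0.0393]
 turn deg [ 0.0451 -0.1249  0.1178] n>=0.0  shift after turn mm [34.6038 -1.9052 97.3087]  shift now-axes mm [34.3955 -1.9109 97.3824] n>=1.7
```

View pics/ov7.png

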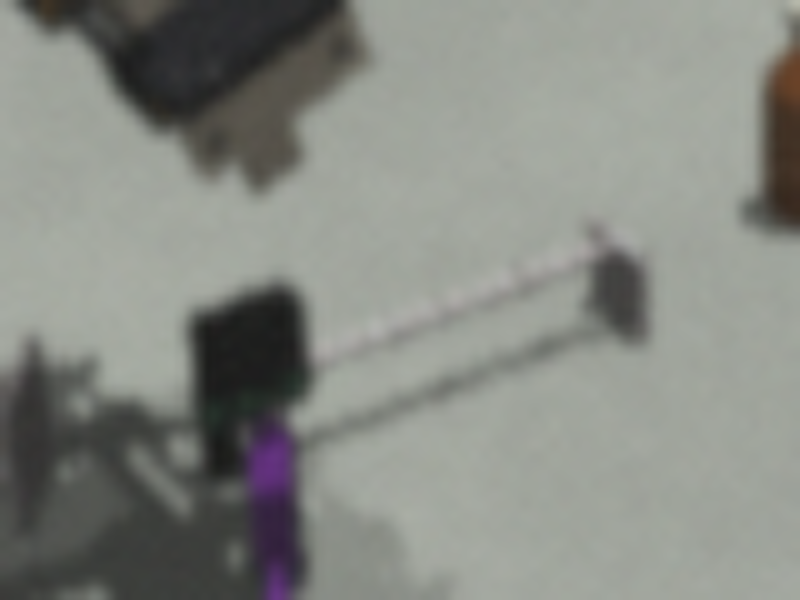

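View pics/ov8.png

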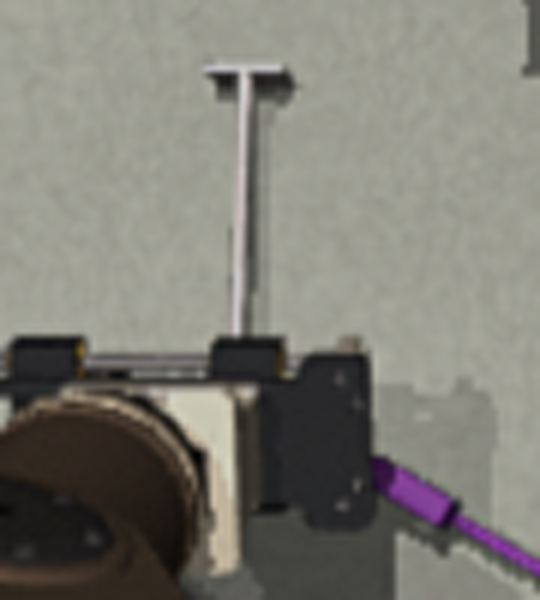

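```bash
python3 -c "
from plan import *
s=arm.observe();c=R.from_rotvec(s['ee_rot'])
for z in (0,-.019,-.066,-.1):
  for y in(-.043,0,.043): print(z,y,(proj('top',s['position']+c.apply([0,y,z]))-[140,130])*6,(proj('side',s['position']+c.apply([0,y,z]))-[190,130])*10)"
```

```text
0 -0.043 [277.9612 378.4898] [285.4284 182.8683]
0 0 [181.5859 378.026 ] [226.9623 131.9814]
0 0.043 [ 85.1051 377.5617] [170.6067  82.9315]
-0.019 -0.043 [271.5191 388.8596] [266.4249 146.8009]
-0.019 0 [173.5578 388.394 ] [207.7657  96.1082]
-0.019 0.043 [ 75.4874 387.9279] [151.2433  47.2622]
-0.066 -0.043 [254.6365 416.0355] [217.826   54.5632]
-0.066 0 [152.5182 415.5659] [158.7034   4.4241]
-0.066 0.043 [ 50.2813 415.0958] [101.7845 -43.846 ]
-0.1 -0.043 [241.5049 437.1734] [181.1837 -14.9814]
-0.1 0 [136.1525 436.7017] [121.7407 -64.6489]
-0.1 0.043 [ 30.6738 436.2294] [  64.5512 -112.4334]
```

```bash
python3 -m pendant '[[[0.0115,-0.0006,0.0325],[0,0,0],0.05],[[0.0115,-0.0006,0.0325],[0,0,0],0.05],[[0.0115,-0.0007,0.0325],[0,0,0],0.05],[[0,0,0],[0,0,0],0.05]]' 50 && python3 -m pendant '[[[0,0,0],[0,0,0],0.005],[[0,0,0],[0,0,0],0.005],[[0,0,0],[0,0,0],0.005],[[0,0,0],[0,0,0],0.005],[[0,0,0],[0,0,0],0.005]]' 50; python3 -c "
from plan import *
now()"
```

```text
clock: 2.78
position: [0.4084, 0.2932, 0.0381]
ee_rot: [0.028, 2.796, -0.008]
force: [-0.3, -0.0, 1.2]
width: 0.546
clock: 3.4
position: [0.4102, 0.2928, 0.0402]
ee_rot: [0.033, 2.794, -0.002]
force: [-2.9, -1.0, 10.2]
width: 0.17
t 3.4 pos [0.4102 0.2928 0.0402] x [-0.9398  0.0228 -0.3409] y [0.0233 0.9997 0.0026] z [ 0.3408 -0.0055 -0.9401] F [-2.9428 -1.0219 10.1741] w mm 15.584501595650973 q [-1.2017  0.446   0.3443  2.3157  0.603   0.2283  0.0656]
```

```bash
python3 -m pendant '[[[-0.007,0,-0.019],[0,0,0],0.005],[[-0.007,0,-0.019],[0,0,0],0.005],[[-0.007,0,-0.019],[0,0,0],0.005],[[-0.007,0,-0.019],[0,0,0],0.005],[[0,0,0],[0,0,0],0.005],[[0,0,0],[0,0,0],0.005]]' 55; python3 -c "
from plan import *
now()
from ov import *; im,d=snap('side','s2');im,d=snap('top','t2')
draw('side','s2',(190,110,290,180),8,'ov9',[]);draw('top','t2',(140,130,230,230),6,'ov10',[])
v,u=np.nonzero(d>0);P=unproj('top',u,v,d[v,u])
k=(P[:,2]>.04)&(P[:,2]<.2)&(P[:,0]>.45)&(P[:,0]<.62)&(abs(P[:,1]-.29)<.04);H=P[k]
b=H[H[:,0]>H[:,0].max()-.012];print('blade',b.mean(0),b.min(0),b.max(0))
for x in np.arange(.46,.57,.02):
  q=H[(abs(H[:,0]-x)<.01)];print(x,len(q),np.median(q,0))
"
```

```text
clock: 4.15
position: [0.4101, 0.2921, 0.12]
ee_rot: [0.033, 2.795, -0.004]
force: [0.3, -0.3, -1.9]
width: 0.169
t 4.15 pos [0.4101 0.2921 0.12  ] x [-0.9402  0.0224 -0.3399] y [0.0234 0.9997 0.0013] z [ 0.3398 -0.0067 -0.9405] F [ 0.3385 -0.2684 -1.9296] w mm 15.490604833153805 q [-1.1161  0.2678  0.2197  2.2403  0.4905  0.4776  0.2175]
blade [0.5727 0.2878 0.1084] [0.5653 0.2684 0.0848] [0.577  0.308  0.1245]
0.46 14 [0.4614 0.2909 0.1194]
0.48000000000000004 17 [0.4814 0.2899 0.1198]
0.5 22 [0.5003 0.2895 0.1183]
0.52 21 [0.5197 0.2892 0.1202]
0.54 19 [0.5399 0.289  0.1191]
0.56 14 [0.5593 0.2878 0.12  ]
```

View pics/ov9.png

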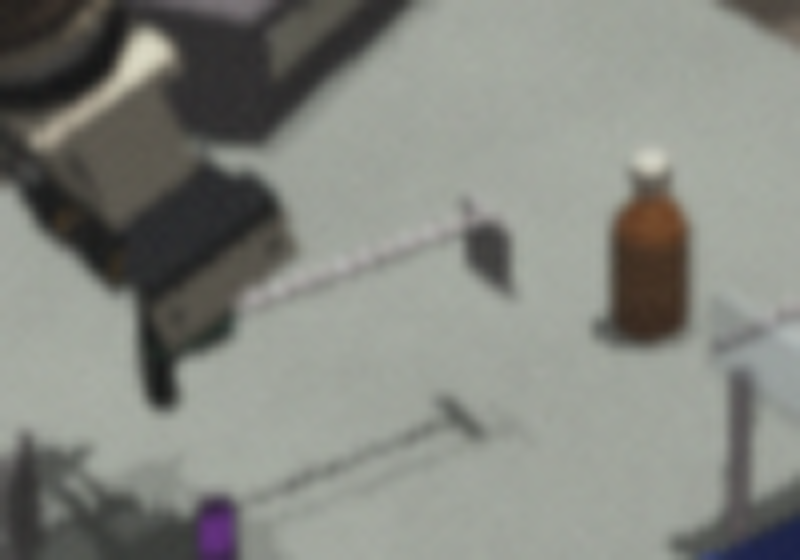

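View pics/ov10.png

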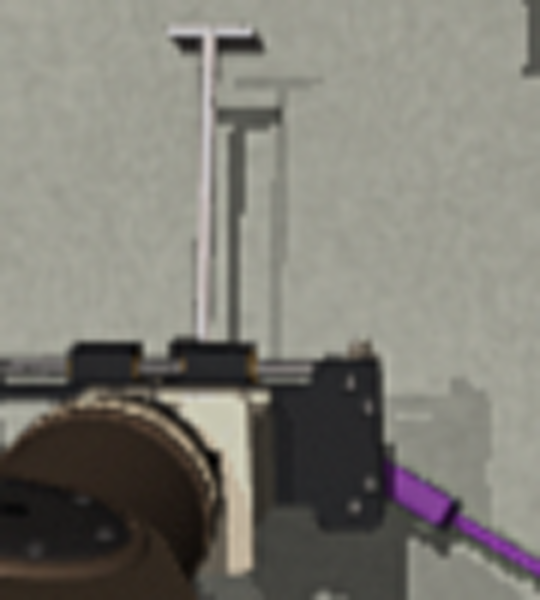

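The hook is held level: the rod is at z≈0.12 along its whole length and the yaw is unchanged. Next I'll carry it round to in front of the shelf, high first.

```bash
python3 -c "
from plan import *
go((.44,.022,.15),2.4,19.9)"
```

```text
t 4.25 pos [0.41   0.292  0.1197] F [-0.6031 -0.3533 -1.1625] w 15.8 targetTCP [0.44  0.022 0.15 ]
 turn deg [-1.2487 -0.0511 -3.5132] n>=0.3  shift after turn mm [ -27.8647 -271.0095  -22.1475]  shift now-axes mm [ -44.4156 -269.2117  -16.291 ] n>=4.4
```

```bash
python3 -c "
from plan import *
go((.41,.022,.15),2.4,19.9)"
python3 -m pendant '[[[-0.01,0,-0.028],[0,0,0],0.005],[[0,0,0],[-1.25,0,-3.5],0.005]]' && python3 -m pendant '[[[0,-0.045,0],[0,0,0],0.005],[[0,-0.045,0],[0,0,0],0.005],[[0,-0.045,0],[0,0,0],0.005],[[0,-0.045,0],[0,0,0],0.005],[[0,-0.045,0],[0,0,0],0.005],[[0,-0.045,0],[0,0,0],0.005],[[0,0,0],[0,0,0],0.005]]' ; python3 -c "
from plan import *
now();go((.425,.0215,.08),2.4,19.9)"
```

```text
t 4.25 pos [0.41   0.292  0.1197] F [-0.6031 -0.3533 -1.1625] w 15.8 targetTCP [0.41  0.022 0.15 ]
 turn deg [-1.2487 -0.0511 -3.5132] n>=0.3  shift after turn mm [   0.3192 -269.7532  -32.35  ]  shift now-axes mm [ -16.2054 -269.9072  -26.4744] n>=4.3
clock: 4.5
position: [0.4107, 0.2936, 0.1512]
ee_rot: [-0.06, 2.793, 0.015]
force: [0.4, -1.1, -2.0]
width: 0.173
clock: 5.38
position: [0.4206, 0.0194, 0.1492]
ee_rot: [-0.051, 2.796, 0.01]
force: [-0.2, -0.1, -1.9]
width: 0.171
t 5.375 pos [0.4206 0.0194 0.1492] x [-0.9403 -0.0342 -0.3388] y [-0.0365  0.9993  0.0006] z [ 0.3385  0.013  -0.9409] F [-0.2004 -0.0511 -1.8809] w mm 15.70036481157537 q [-0.6064  0.0156  0.3895  2.4453  0.162   0.3456  1.2461]
t 5.38 pos [0.4206 0.0194 0.1492] F [-0.2004 -0.0511 -1.8809] w 15.7 targetTCP [0.425  0.0215 0.08  ]
 turn deg [-0.069  -0.0984 -0.3003] n>=0.0  shift after turn mm [19.3384  1.8751 66.5851]  shift now-axes mm [19.2337  1.8542 66.616 ] n>=1.1
```

```bash
python3 -m pendant '[[[0.0065,0.0006,0.0222],[0,0,-0.3],0.005],[[0.0065,0.0006,0.0222],[0,0,0],0.005],[[0.0065,0.0006,0.0222],[0,0,0],0.005],[[0,0,0],[0,0,0],0.005]]'  ; python3 -c "
from plan import *
now();go((.425,.0215,.08),2.4,19.9)
from ov import *
snap('side','s3'); draw('side','s3',(200,110,390,230),4.2,'ov11',items[:3])
snap('top','t3'); draw('top','t3',(200,60,350,200),4.2,'ov12',items[:3])"
```

```text
clock: 5.88
position: [0.4254, 0.0229, 0.0872]
ee_rot: [-0.066, 2.8, 0.002]
force: [-0.2, -0.9, -0.8]
width: 0.173
t 5.875 pos [0.4254 0.0229 0.0872] x [-0.9415 -0.0454 -0.3339] y [-0.0459  0.9989 -0.0062] z [ 0.3338  0.0094 -0.9426] F [-0.1792 -0.9185 -0.7517] w mm 15.868994880039248 q [-0.3707  0.1908  0.1486  2.4964  0.3067  0.1285  1.0905]
t 5.88 pos [0.4254 0.0229 0.0872] F [-0.1792 -0.9185 -0.7517] w 15.9 targetTCP [0.425  0.0215 0.08  ]
 turn deg [-0.2591 -0.396   0.3381] n>=0.1  shift after turn mm [ 2.8575 -1.3752  6.6289]  shift now-axes mm [ 2.8195 -1.3285  6.6547] n>=0.1
```

View pics/ov11.png

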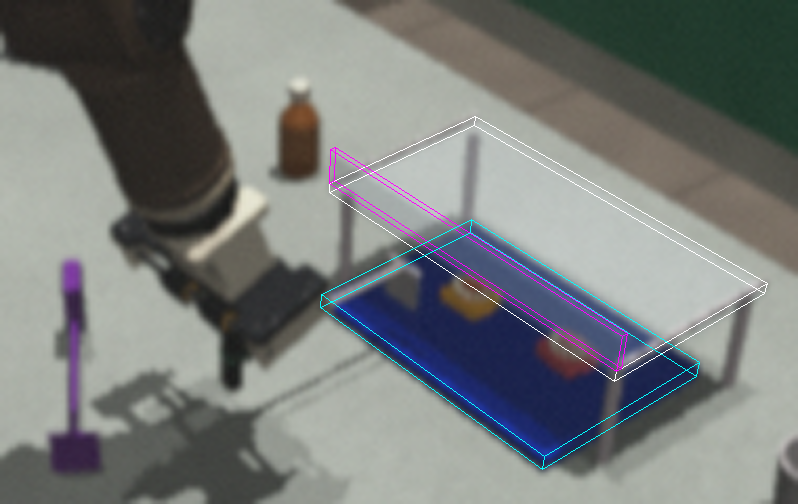

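View pics/ov12.png

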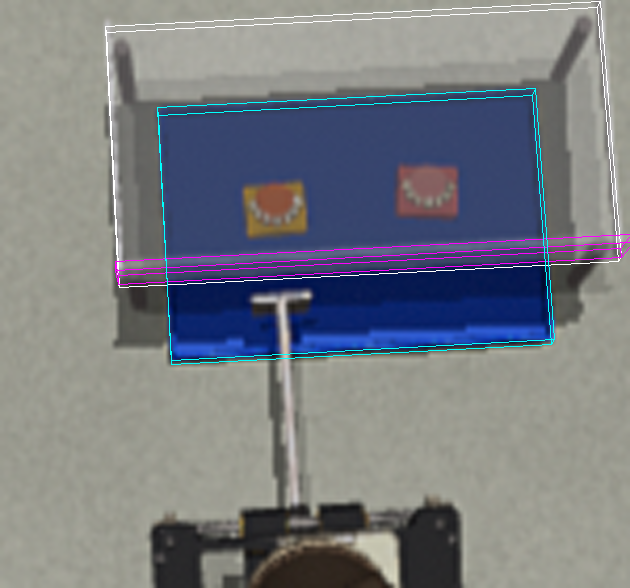

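```bash
cat > kin.py <<'E'
import numpy as np
from scipy.optimize import least_squares
D=np.array([[.435,1.574,1.134,.6246,.2265],[.2149,2.1813,.6254,.5008,.1567],[.446,2.3157,.2283,.504,.0402],[.2678,2.2403,.4776,.5035,.12],[.1908,2.4964,.1285,.426,.0872]])
def fk(p,q2,q4,q6):
    L1,e,L2,L3,d1=p; a,b,c=q2,q2+q4,q2+q4+q6
    # e: elbow offset perpendicular to upper arm
    return (L1*np.sin(a)+e*np.cos(a)+L2*np.sin(b)-e*np.cos(b)+L3*np.sin(c), d1+L1*np.cos(a)-e*np.sin(a)+L2*np.cos(b)+e*np.sin(b)+L3*np.cos(c))
def res(p): 
    r,z=fk(p,*D[:,:3].T); return np.r_[r-D[:,3],z-D[:,4],.05*(p[1])]
s=least_squares(res,[.4,0,.4,.3,.35]); P=s.x
if __name__=='__main__': print(P,np.round(res(P)*1e3,1))
def ik(r,z,tilt):
    f=lambda q:np.r_[np.array(fk(P,*q))-[r,z],sum(q)-(np.pi-np.radians(tilt))]
    s=least_squares(f,[.4,2.2,.5]); return np.round(s.x,3),np.abs(s.fun).max()
if __name__=='__main__':
    for a in((.426,.0872,18.7),(.4525,.046,20),(.4525,.046,0),(.4525,.046,5),(.545,.046,0),(.6,.013,38),(.6,.013,45),(.6,.06,38),(.55,.014,38),(.55,.014,45)): print(a,ik(*a))
E
python3 kin.py
```

```text
[ 0.47481837  0.09253009  0.33307458  0.0627184  -0.03608953] [  0.2  -7.7   3.2  -7.1   4.3   8.8   7.1 -24.8   1.7   7.3   4.6]
(0.426, 0.0872, 18.7) (array([0.197, 2.517, 0.101]), np.float64(6.732920415641885e-09))
(0.4525, 0.046, 20) (array([ 0.309,  2.492, -0.009]), np.float64(8.847461860361783e-09))
(0.4525, 0.046, 0) (array([0.331, 2.426, 0.384]), np.float64(3.809617621364225e-10))
(0.4525, 0.046, 5) (array([0.324, 2.442, 0.288]), np.float64(5.954926204920774e-10))
(0.545, 0.046, 0) (array([0.463, 2.141, 0.538]), np.float64(1.277436489921513e-12))
(0.6, 0.013, 38) (array([ 0.556,  2.12 , -0.197]), np.float64(1.4400502830122508e-08))
(0.6, 0.013, 45) (array([ 0.556,  2.142, -0.342]), np.float64(5.7332610881033474e-15))
(0.6, 0.06, 38) (array([ 0.487,  2.086, -0.094]), np.float64(1.3209320859353113e-08))
(0.55, 0.014, 38) (array([ 0.487,  2.282, -0.291]), np.float64(3.774758283725532e-15))
(0.55, 0.014, 45) (array([ 0.489,  2.303, -0.436]), np.float64(5.651035195342047e-14))
```

```bash
cat > kfit.py <<'E'
import numpy as np, itertools
from scipy.spatial.transform import Rotation as R
from scipy.optimize import least_squares
np.set_printoptions(precision=4,suppress=True)
import re
# q, pos, x-axis, y-axis, z-axis
D=[([-1.40259337,.435134,.02495978,1.57394633,-.01157168,1.13398688,-.07505778],[.16712746,.60180287,.22605841],R.from_rotvec([-.424075606,-3.11279914,.00208859]).as_matrix()),
([-1.22,.2149,.2075,2.1813,.4503,.6254,.1651],[.3803,.3259,.1567],np.array([[-.9399,.0313,-.3401],[.0342,.9994,-.0024],[.3398,-.0139,-.9404]]).T),
([-1.2017,.446,.3443,2.3157,.603,.2283,.0656],[.4102,.2928,.0402],np.array([[-.9398,.0228,-.3409],[.0233,.9997,.0026],[.3408,-.0055,-.9401]]).T),
([-1.1161,.2678,.2197,2.2403,.4905,.4776,.2175],[.4101,.2921,.12],np.array([[-.9402,.0224,-.3399],[.0234,.9997,.0013],[.3398,-.0067,-.9405]]).T),
([-.6064,.0156,.3895,2.4453,.162,.3456,1.2461],[.4206,.0194,.1492],np.array([[-.9403,-.0342,-.3388],[-.0365,.9993,.0006],[.3385,.013,-.9409]]).T),
([-.3707,.1908,.1486,2.4964,.3067,.1285,1.0905],[.4254,.0229,.0872],np.array([[-.9415,-.0454,-.3339],[-.0459,.9989,-.0062],[.3338,.0094,-.9426]]).T)]
Rz=lambda a:R.from_euler('z',a).as_matrix(); Ry=lambda a:R.from_euler('y',a).as_matrix()
def fk(p,s,q,pts=False):
    b1,b7,d1,s0,L1,e,L2,w,L3,e2=p
    o=np.array([0,0,d1]); M=Rz(b1+s[0]*q[0]); o=o+M@[s0,0,0]; M=M@Ry(q[1])@Rz(s[1]*q[2]); S=o
    o=o+M@[e,0,L1]; E=o; M=M@Ry(q[3])@Rz(s[2]*q[4]); o=o+M@[e2,0,L2]; W=o; M=M@Ry(q[5]); o=o+M@[w,0,0]; M=M@Rz(b7+s[3]*q[6]); o=o+M@[0,0,L3]
    return (o,M,S,E,W) if pts else (o,M)
def res(p,s,D=D):
    r=[]
    for q,x,Rm in D:
        o,M=fk(p,s,q); r+=list(o-x)+list(.2*(M-Rm).ravel())
    return np.array(r+list(.003*np.array([p[3],p[5],p[7],p[9]])))
if __name__=='__main__':
    out=[]
    for s in itertools.product((1,-1),repeat=4):
        for b1 in(0,1.57,-1.57,3.14):
          for b7 in(0,1.57,-1.57,3.14):
            f=least_squares(res,[b1,b7,.35,0,.4,0,.4,0,.25,0],args=(s,),max_nfev=60); out.append((f.cost,s,f.x,f))
    out.sort(key=lambda a:a[0])
    for c,s,x,f in out[:4]: print(c,s,x)
    print(np.round(out[0][3].fun*1e3,1))
    np.savez('kin',p=out[0][2],s=out[0][1])
E
python3 kfit.py
```

```text
0.0003931673995769912 (-1, -1, -1, -1) [-0.0836  1.4913  0.2895 -0.0116  0.5706  0.0302  0.4294  0.0171  0.3921
 -0.0049]
0.0003931673995769918 (-1, -1, -1, -1) [-0.0836  1.4913  0.2895 -0.0116  0.5706  0.0302  0.4294  0.0171  0.3921
 -0.0049]
0.0003931673995770171 (-1, -1, -1, -1) [-0.0836 -4.7919  0.2895 -0.0116  0.5706  0.0302  0.4294  0.0171  0.3921
 -0.0049]
0.00039316739957706386 (-1, -1, -1, -1) [-0.0836  1.4913  0.2895 -0.0116  0.5706  0.0302  0.4294  0.0171  0.3921
 -0.0049]
[ 0.4  5.1 -1.7  0.2  0.8 -0.   0.8 -0.2  0.   0.  -0.   0.  -3.1 -4.5
  3.3 -0.1  1.8 -0.5 -0.2 -0.2 -5.7  0.2 -5.4  0.   1.5 -7.1 -6.8 -0.1
  1.8 -0.3 -0.2 -0.1 -5.7  0.2 -5.4 -0.  -1.2 -3.2  0.4 -0.1  1.8 -0.4
 -0.2 -0.1 -5.7  0.2 -5.4  0.  -3.6  7.8  5.7 -0.1  1.8 -0.  -0.2 -0.
 -5.7  0.2 -5.4  0.   5.7 11.9 -1.  -0.1  1.7 -0.1 -0.1 -0.  -5.6  0.3
 -5.3 -0.  -0.   0.1  0.1 -0. ]
```

```bash
cat > kfit2.py <<'E'
from kfit import *
s=(-1,-1,-1,-1)
def fk2(P,q,pts=False): return fk(P[:10],s,np.array(q)+np.r_[0,P[10:15],0],pts)
def res2(P):
    r=[]
    for q,x,Rm in D:
        o,M=fk2(P,q); r+=list(o-x)+list(.2*(M-Rm).ravel())
    return np.array(r+list(.003*P[[3,5,7,9]])+list(.003*P[10:]))
f=least_squares(res2,np.r_[np.load('kin.npz')['p'],np.zeros(5)]); P=f.x
lo=np.array([-2.62,-.44,-1.27,.08,-1.32,.12,-2.74]);hi=np.array([2.62,2.09,1.32,2.57,4.46,2,2.74])
def ik(pos,Rm,q0,m=.03,w=1e-3):
    g=lambda q:(lambda o,M:np.r_[o-pos,.2*(M-Rm).ravel(),w*(q-q0)])(*fk2(P,q))
    k=least_squares(g,np.clip(q0,lo+m+1e-3,hi-m-1e-3),bounds=(lo+m,hi-m)); o,M=fk2(P,k.x)
    return k.x,np.linalg.norm(o-pos)*1e3,np.degrees(R.from_matrix(M.T@Rm).magnitude())
if __name__=='__main__':
    print(P,f.cost); print(np.round(f.fun*1e3,1))
E
python3 kfit2.py
```

```text
[-0.041   1.4726  0.2692 -0.0262  0.563   0.0735  0.4258  0.0056  0.3787
 -0.0039 -0.0824  0.0492  0.0605 -0.0059  0.0031] 0.0002767011464406955
[ 3.2  4.2 -0.8 -0.4 -1.6  2.9 -1.6  0.4  3.2 -2.   3.9  0.  -4.4 -4.1
  1.8 -0.1  0.9 -0.4  0.2 -0.  -2.2  0.4 -2.  -0.1  2.7 -6.5 -7.1  0.5
  1.8  1.2  1.  -0.  -2.6 -1.2 -2.   0.5 -2.1 -2.8 -0.1  0.2  1.1  0.6
  0.3 -0.  -2.5 -0.7 -2.3  0.3 -3.7  5.7  4.9  0.4  0.4  1.2  0.8  0.
  0.9 -1.2  1.1  0.4  6.1 10.5  1.3  1.1  1.   3.2 -0.6 -0.  -4.4 -3.
 -4.5  1.2 -0.1  0.2  0.  -0.  -0.2  0.1  0.2 -0.   0. ]
```

```bash
cat > reach.py <<'E'
from kfit2 import *
from plan import Rt
rng=np.random.default_rng(0)
def best(pos,psi,a,n=40):
    ok=[]
    for i in range(n):
        q,ep,eo=ik(np.array(pos),Rt(psi,a).as_matrix(),rng.uniform(lo,hi),w=1e-5)
        if ep<2 and eo<1: ok.append(q)
    return ok
for nm,pos,psi,al in (('pullend',(.4525,.028,.05),2.4,(0,5,10,20)),('model',(.60,.03,.013),2.1,(25,30,38,45)),('model psi182',(.60,.03,.013),182,(30,38)),('green',(.43,-.35,.016),-39,(30,38)),('green0',(.43,-.35,.016),0,(30,38)),('green-90',(.43,-.35,.016),-90,(30,38))):
    for a in al:
        ok=best(pos,psi,a); print(nm,a,len(ok))
        ok.sort(key=lambda q:-np.min(np.minimum(q-lo,hi-q)[[3,4,5,6]]))
        for q in ok[:3]: print('   ',q)
E
python3 reach.py
```

```text
pullend 0 22
    [-0.1659  0.4012  0.0214  2.1759 -0.034   0.5844  1.4899]
    [ 0.0212  0.4029 -0.1881  2.1762  0.0846  0.5855  1.3793]
    [ 0.0551  0.4044 -0.2262  2.1765  0.1063  0.5865  1.359 ]
pullend 5 24
    [-0.1011  0.3648 -0.0528  2.2523  0.0124  0.4561  1.4453]
    [-0.0983  0.3648 -0.0559  2.2523  0.0144  0.4561  1.4434]
    [ 0.0053  0.3664 -0.1693  2.2526  0.0866  0.4574  1.3762]
pullend 10 22
    [ 0.4029  0.3691 -0.6035  2.3365  0.4662  0.3538  1.0146]
    [ 0.4349  0.3742 -0.6396  2.3375  0.4964  0.3588  0.9855]
    [ 0.4626  0.3791 -0.671   2.3383  0.5229  0.3635  0.9601]
pullend 20 24
    [ 0.5681  0.3622 -0.779   2.4993  1.4984  0.1916 -0.0098]
    [ 0.5801  0.3648 -0.7926  2.4997  1.5015  0.1963 -0.0125]
    [ 0.7351  0.4109 -0.9756  2.5057  1.5352  0.27   -0.0406]
model 25 19
    [ 0.6134  0.6711 -0.9032  2.2665  1.7509  0.4226 -0.159 ]
    [ 0.7458  0.777  -1.0976  2.2715  1.7418  0.5754 -0.1084]
    [ 0.7519  0.7836 -1.1075  2.2717  1.7416  0.5844 -0.1059]
model 30 19
    [ 0.5891  0.6697 -0.8641  2.3419  2.139   0.4563 -0.541 ]
    [ 0.6814  0.7309 -0.9913  
[... 1395 characters left out ...]
24    2.3182  1.4793  0.3147  1.0429]
    [ 1.8529  0.8991 -1.2365  2.3181  1.4773  0.3108  1.0443]
green0 38 21
    [ 1.9399  0.9783 -1.2313  2.384   1.9981  0.233   0.642 ]
    [ 1.9396  0.9777 -1.2306  2.384   1.9993  0.2323  0.6407]
    [ 1.6104  0.688  -0.7395  2.3708  4.3043  0.2322 -1.7345]
green-90 30 28
    [ 0.3111  0.5607 -0.0451  2.2121  1.2295  0.5167 -0.8691]
    [ 0.2654  0.5612  0.0078  2.2122  1.2065  0.4953 -0.8522]
    [ 0.3502  0.5612 -0.0902  2.2122  1.2479  0.5351 -0.8823]
green-90 38 23
    [ 0.2341  0.6115 -0.0619  2.2536  1.4491  0.6457 -1.1771]
    [ 0.2021  0.6114 -0.0249  2.2536  1.4402  0.6281 -1.1729]
    [ 0.2992  0.6133 -0.137   2.2537  1.4663  0.6817 -1.1845]
```

The wrist's 6th joint hits its lower limit (0.12) when the tool is tilted 20° this close in. I'll take the hook back, set it down and re-grip it nearly vertically. My kinematic fit also shows the later tilted model grasp is reachable with joint 5 turned half way round.

```bash
python3 -m pendant '[[[0.003,0,-0.021],[0,0,0],0.005],[[-0.0065,0,-0.0222],[0,0,0],0.005],[[-0.0065,0,-0.0222],[0,0,0],0.005],[[0,0.045,0],[0,0,0],0.005],[[0,0.045,0],[0,0,0],0.005],[[0,0.045,0],[0,0,0],0.005],[[0,0.045,0],[0,0,0],0.005],[[0,0.045,0],[0,0,0],0.005],[[0,0.045,0],[0,0,0],0.005],[[0,0,0],[0,0,0],0.005]]' ; python3 -c "
from plan import *
now();go((.41,.30,.09),-1.4,19.9)
im,d=snap('top','t4')"
```

```text
clock: 7.22
position: [0.3999, 0.2976, 0.1527]
ee_rot: [-0.074, 2.798, 0.009]
force: [-0.6, -1.2, -1.0]
width: 0.17
t 7.225 pos [0.3999 0.2976 0.1527] x [-0.9404 -0.0503 -0.3363] y [-0.0524  0.9986 -0.0029] z [ 0.336   0.0149 -0.9418] F [-0.5654 -1.2085 -1.0296] w mm 15.633813595080708 q [-0.7982  0.2093 -0.1727  2.1948  0.5622  0.6014  0.2144]
t 7.22 pos [0.3999 0.2976 0.1527] F [-0.5654 -1.2085 -1.0296] w 15.6 targetTCP [0.41 0.3  0.09]
 turn deg [ 1.3333 -0.2418  4.1987] n>=0.4  shift after turn mm [11.8818  2.6883 62.4244]  shift now-axes mm [11.4428  2.0888 62.5292] n>=1.0
```

View pics/t4.png

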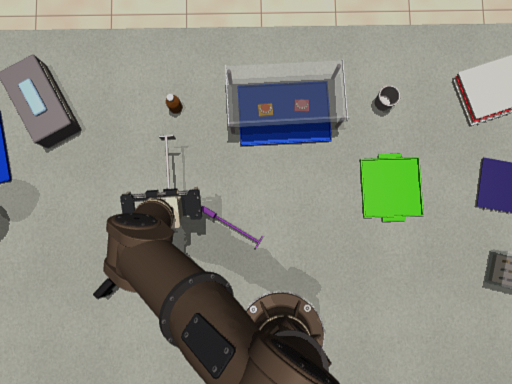

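```bash
python3 -m pendant '[[[0,0,0],[1.3,-0.2,4.2],0.005],[[0.0094,0.0009,0.036],[0,0,0],0.005],[[0.0094,0.0009,0.036],[0,0,0],0.005],[[0.005,0.0009,0.02],[0,0,0],0.005],[[0,0,0],[0,0,0],0.005]]' ; python3 -c "
from plan import *
now();go((.41,.30,.041),-1.4,19.9)"
```

```text
clock: 7.9
position: [0.4098, 0.2928, 0.0567]
ee_rot: [0.042, 2.795, -0.016]
force: [-0.4, 1.0, -0.6]
width: 0.177
t 7.9 pos [0.4098 0.2928 0.0567] x [-0.9402  0.0275 -0.3395] y [ 0.0314  0.9995 -0.006 ] z [ 0.3392 -0.0163 -0.9406] F [-0.3862  1.0427 -0.5743] w mm 16.234851108704024 q [-0.9134  0.3972 -0.0334  2.2737  0.8517  0.405  -0.1826]
t 7.9 pos [0.4098 0.2928 0.0567] F [-0.3862  1.0427 -0.5743] w 16.2 targetTCP [0.41  0.3   0.041]
 turn deg [-0.4603 -0.0538 -0.2604] n>=0.0  shift after turn mm [ 5.2824  7.1777 14.7564]  shift now-axes mm [ 5.3014  7.272  14.7033] n>=0.3
```

```bash
python3 -m pendant '[[[0.0052,0,0.0147],[0,0,0],0.005],[[0,0,0],[0,0,0],0.005],[[0,0,0],[0,0,0],0.02],[[0,0,0],[0,0,0],0.05],[[0,0,0],[0,0,0],0.05],[[0,0,0],[0,0,0],0.05]]';python3 -m pendant '[[[-0.01,0,-0.028],[0,0,0],0.05],[[-0.01,0,-0.028],[0,0,0],0.05],[[-0.01,0,-0.028],[0,0,0],0.05],[[0,0,0],[0,8,0],0.05],[[0,0,0],[0,8,0],0.05],[[0,0,0],[0,0,0],0.05]]' ; python3 -c "
from plan import *
now()
im,d=snap('top','t5');v,u=np.nonzero(d>0);P=unproj('top',u,v,d[v,u])
k=(P[:,2]>.022)&(P[:,2]<.06)&(P[:,0]>.45)&(P[:,0]<.62)&(abs(P[:,1]-.29)<.04);H=P[k]
b=H[H[:,0]>H[:,0].max()-.012];print('blade',b.mean(0),b.min(0),b.max(0))
for x in np.arange(.46,.57,.02):
  q=H[(abs(H[:,0]-x)<.01)];print(x,len(q),np.median(q,0))
go((.405,.291,.057),-1.7,4,True)
from ov import *
draw('top','t5',(140,130,230,230),6,'ov13',[])
"
```

```text
clock: 8.65
position: [0.4106, 0.2947, 0.042]
ee_rot: [0.043, 2.793, -0.011]
force: [0.2, 0.4, 0.8]
width: 0.499
clock: 9.4
position: [0.4132, 0.2931, 0.1309]
ee_rot: [0.058, 3.057, -0.009]
force: [-0.7, -0.3, -0.7]
width: 0.546
t 9.4 pos [0.4132 0.2931 0.1309] x [-0.9957  0.0378 -0.0843] y [ 0.0382  0.9993 -0.0042] z [ 0.084  -0.0074 -0.9964] F [-0.6734 -0.3335 -0.6827] w mm 50.08177418608737 q [-0.5533  0.3397 -0.2713  2.0122  0.2263  0.7608  0.5642]
blade [0.573  0.289  0.0374] [0.5654 0.2705 0.0226] [0.5758 0.3094 0.046 ]
0.46 0 [nan nan nan]
0.48000000000000004 18 [0.481  0.2921 0.0397]
0.5 21 [0.5001 0.2921 0.0398]
0.52 11 [0.518  0.2894 0.0399]
0.54 14 [0.5386 0.2907 0.0407]
0.56 14 [0.5599 0.2903 0.0415]
t 9.45 pos [0.4116 0.2931 0.1304] F [0.2711 0.5029 0.5441] w 50.1 targetTCP [0.4063 0.291  0.0382]
 turn deg [-0.3518  0.8894 -0.3682] n>=0.1  shift after turn mm [11.6293 -2.3099 91.5202]  shift now-axes mm [13.0353 -1.8278 91.3415] n>=1.5
  return _methods._mean(a, axis=axis, dtype=dtype,
  ret = um.true_divide(
```

View pics/ov13.png

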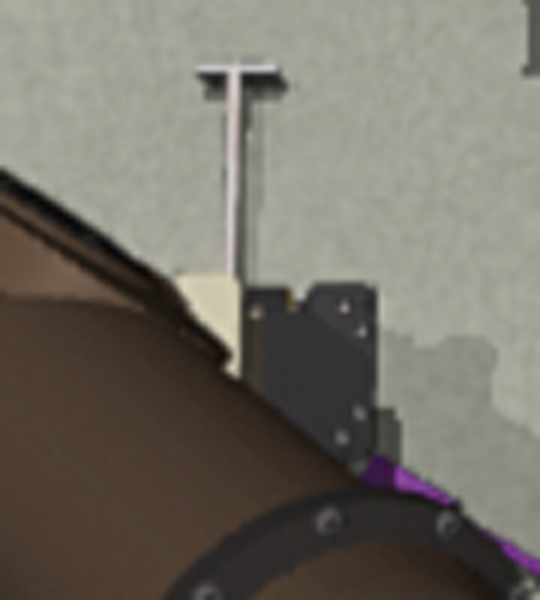

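```bash
python3 -c "
from plan import *
go((.4035,.2933,.055),-1.2,4,True)"
python3 -m pendant '[[[0.0045,0.0002,0.031],[0,0.8,-0.9],0.05],[[0.0045,0.0002,0.031],[0,0,0],0.05],[[0.0045,0.0002,0.031],[0,0,0],0.05],[[0,0,0],[0,0,0],0.05],[[0,0,0],[0,0,0],0.005],[[0,0,0],[0,0,0],0.005],[[0,0,0],[0,0,0],0.005],[[0,0,0],[0,0,0],0.005],[[0,0,0],[0,0,0],0.005]]' 55; python3 -c "
from plan import *
now()"
```

```text
t 9.45 pos [0.4116 0.2931 0.1304] F [0.2711 0.5029 0.5441] w 50.1 targetTCP [0.4048 0.2933 0.0362]
 turn deg [-0.3905  0.888  -0.8667] n>=0.1  shift after turn mm [13.3327  0.0152 93.406 ]  shift now-axes mm [14.7822  0.4385 93.1866] n>=1.5
clock: 10.58
position: [0.4042, 0.2944, 0.0375]
ee_rot: [0.026, 3.071, -0.01]
force: [-0.9, -1.2, 7.3]
width: 0.171
t 10.575 pos [0.4042 0.2944 0.0375] x [-0.9974  0.0169 -0.0705] y [ 0.0174  0.9998 -0.0059] z [ 0.0704 -0.0071 -0.9975] F [-0.9151 -1.1848  7.2618] w mm 15.7370877018909 q [-0.6031  0.4803 -0.2269  2.1011  0.3103  0.548   0.4872]
```

```bash
python3 -m pendant '[[[-0.003,0,-0.038],[0,0,0],0.005],[[-0.003,0,-0.038],[0,0,0],0.005],[[-0.002,0,-0.036],[0,0,-3.2],0.005],[[0,-0.045,0],[0,0,0],0.005],[[0,-0.045,0],[0,0,0],0.005],[[0,-0.045,0],[0,0,0],0.005],[[0,-0.045,0],[0,0,0],0.005],[[0,-0.045,0],[0,0,0],0.005],[[0,-0.045,0],[0,0,0],0.005],[[0,0,0],[0,0,0],0.005]]' 55; cat > tip.py <<'E'
from plan import *; import sys
now()
n=sys.argv[1]; im,d=snap('top',n); p=arm.observe()['position']; v,u=np.nonzero(d>0);P=unproj('top',u,v,d[v,u])
f=p[2]-.0375
k=(P[:,2]>f+.02)&(P[:,2]<f+.06)&(P[:,0]>p[0]+.05)&(P[:,0]<p[0]+.2)&(abs(P[:,1]-p[1])<.05);H=P[k]
b=H[H[:,0]>H[:,0].max()-.01];print('blade',b.mean(0),b.min(0),b.max(0))
for x in np.arange(p[0]+.06,p[0]+.17,.02):
  q=H[(abs(H[:,0]-x)<.01)];
  if len(q): print(round(x,3),len(q),np.median(q,0))
E
python3 tip.py t6
```

```text
clock: 11.82
position: [0.414, 0.0217, 0.1518]
ee_rot: [-0.051, 3.073, -0.016]
force: [0.8, 0.4, -0.4]
width: 0.171
t 11.825 pos [0.414  0.0217 0.1518] x [-0.9971 -0.0335 -0.0684] y [-0.0328  0.9994 -0.0115] z [ 0.0687 -0.0092 -0.9976] F [ 0.7769  0.3916 -0.3793] w mm 15.678556704350497 q [-0.024   0.1609 -0.1992  2.193   0.0838  0.7274  1.3234]
blade [0.6044 0.0214 0.1393] [ 0.6009 -0.0246  0.1345] [0.6095 0.0722 0.1455]
0.494 1 [0.5033 0.0282 0.1529]
0.514 21 [0.5139 0.0254 0.1546]
0.534 18 [0.5336 0.0251 0.1535]
0.554 20 [0.5557 0.0271 0.1531]
0.574 46 [0.5823 0.0268 0.153 ]
```

View pics/t6.png

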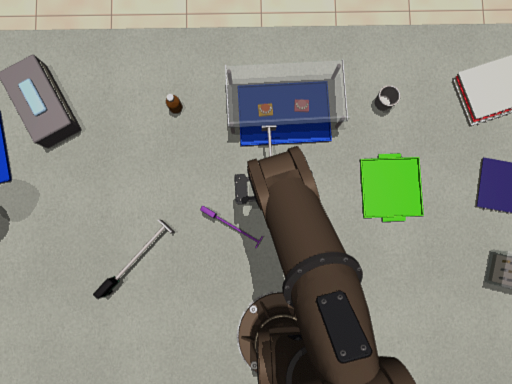

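```bash
python3 -m pendant '[[[0.0018,0.0003,0.026],[0,0,0],0.005],[[0.0018,0.0003,0.026],[0,0,0],0.005],[[0.0018,0.0003,0.026],[0,0,0],0.005],[[0,0,0],[0,0,0],0.005]]' 55; python3 tip.py t7; python3 -c "
from ov import *
snap('side','s7'); draw('side','s7',(230,110,390,230),5,'ov14',items[:3])"
```

```text
clock: 12.38
position: [0.4131, 0.0263, 0.0726]
ee_rot: [-0.063, 3.075, -0.014]
force: [0.0, 1.1, -0.9]
width: 0.171
t 12.375 pos [0.4131 0.0263 0.0726] x [-0.997  -0.0415 -0.0655] y [-0.0409  0.9991 -0.0103] z [ 0.0659 -0.0076 -0.9978] F [ 0.0429  1.1408 -0.884 ] w mm 15.667864431670308 q [-0.0624  0.3018 -0.1797  2.2827  0.1572  0.5044  1.244 ]
blade [0.6031 0.0162 0.0942] [ 0.6015 -0.0109  0.0917] [0.6045 0.0493 0.096 ]
0.494 4 [0.5006 0.0309 0.0763]
0.514 19 [0.5127 0.0306 0.0734]
0.534 14 [0.5339 0.0317 0.0748]
0.554 19 [0.5543 0.0326 0.0742]
0.574 44 [0.5817 0.0349 0.0723]
```

View pics/ov14.png

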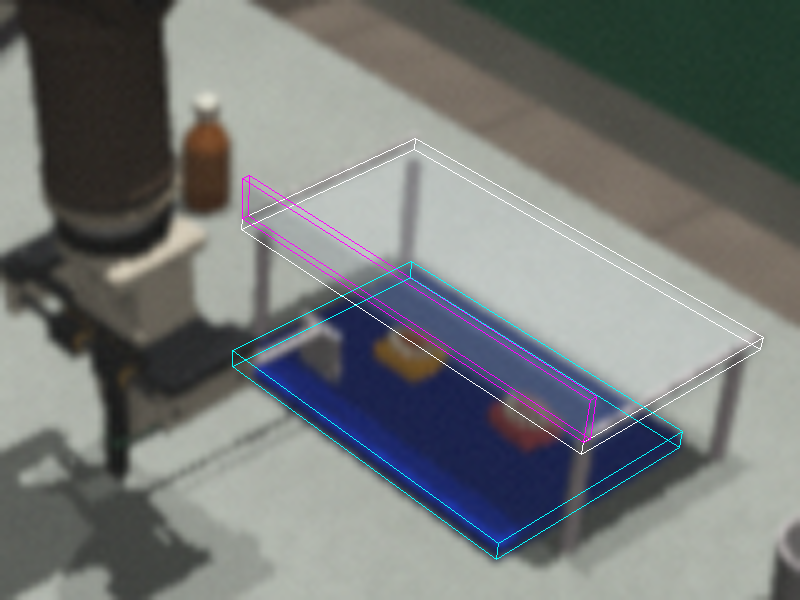

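```bash
python3 -m pendant '[[[0,-0.006,-0.003],[0,0,0],0.005],[[0,0,0],[0,0,0],0.005]]'; python3 tip.py t8; python3 -c "
from plan import *
import numpy as np
# target: tip st (.108,.0574); tool heading 2.2
w=lambda x,y:np.array([.6036+.9993*x-.037*y,-.0291+.037*x+.9993*y])
a=np.radians(2.2); off=np.array([.170*np.cos(a),.170*np.sin(a)])
go((*(w(.0,.0574)-off),.0755),2.3,3.9); go((*(w(.108,.0574)-off),.0755),2.3,3.9)"
```

```text
clock: 12.72
position: [0.4152, 0.0189, 0.0779]
ee_rot: [-0.059, 3.07, -0.014]
force: [0.1, -0.6, -1.6]
width: 0.175
t 12.725 pos [0.4152 0.0189 0.0779] x [-0.9967 -0.0385 -0.0711] y [-0.0379  0.9992 -0.0104] z [ 0.0714 -0.0077 -0.9974] F [ 0.1289 -0.6157 -1.575 ] w mm 16.10079318223626 q [-0.0423  0.2909 -0.1804  2.2787  0.1515  0.513   1.2658]
blade [0.6026 0.0218 0.0969] [ 0.601  -0.0106  0.0923] [0.6044 0.0665 0.0996]
0.495 8 [0.5    0.0226 0.0796]
0.515 17 [0.512  0.0224 0.0814]
0.535 16 [0.5363 0.0244 0.0808]
0.555 20 [0.5547 0.0243 0.0809]
0.575 36 [0.5837 0.0267 0.0798]
t 12.78 pos [0.4151 0.019  0.0777] F [-0.5125 -0.3841 -2.1082] w 15.7 targetTCP [0.4316 0.0217 0.0755]
 turn deg [-0.5984  0.1652 -0.0853] n>=0.1  shift after turn mm [-16.3786   2.0434   3.3114]  shift now-axes mm [-16.3659   2.1025   3.3369] n>=0.3
t 12.78 pos [0.4151 0.019  0.0777] F [-0.5125 -0.3841 -2.1082] w 15.7 targetTCP [0.5395 0.0257 0.0755]
 turn deg [-0.5984  0.1652 -0.0853] n>=0.1  shift after turn mm [-124.1263    1.705    10.6569]  shift now-axes mm [-124.0923    2.0027   10.9954] n>=2.0
```

```bash
python3 -m pendant '[[[-0.02,0.0003,0.0016],[-0.3,0.1,0],0.005],[[-0.021,0.0003,0.0017],[-0.3,0.1,0],0.005],[[-0.021,0.0003,0.0017],[0,0,0],0.005],[[0,0,0],[0,0,0],0.005]]'; python3 tip.py t9; python3 -c "
from ov import *
snap('side','s9'); draw('side','s9',(230,110,390,230),5,'ov15',items[:1])"
```

```text
clock: 13.28
position: [0.4782, 0.0228, 0.0764]
ee_rot: [-0.06, 3.073, 0.003]
force: [-1.4, -0.4, -1.7]
width: 0.168
t 13.275 pos [0.4782 0.0228 0.0764] x [-0.997  -0.0389 -0.0675] y [-0.039   0.9992  0.0005] z [ 0.0674  0.0031 -0.9977] F [-1.374  -0.3933 -1.7231] w mm 15.418228848470697 q [-0.0231  0.3757 -0.1789  2.137   0.1387  0.5717  1.3079]
blade [0.6466 0.0713 0.0976] [0.6424 0.0712 0.097 ] [0.6508 0.0714 0.0982]
0.597 22 [0.6014 0.0288 0.081 ]
0.637 2 [0.639  0.0458 0.097 ]
```

View pics/ov15.png

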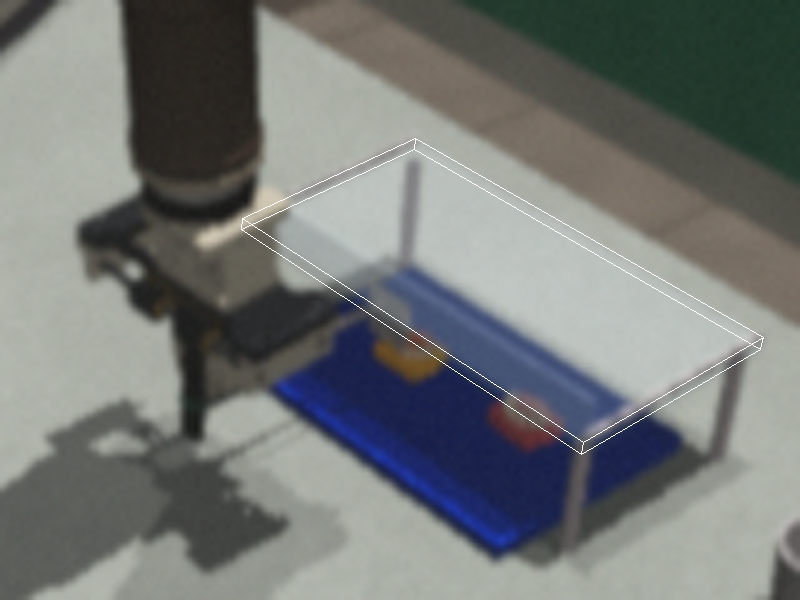

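```bash
python3 -m pendant '[[[-0.0205,0.0002,0.0015],[0,0,0],0.005],[[-0.0205,0.0002,0.0015],[0,0,0],0.005],[[-0.0205,0.0002,0.0015],[0,0,0],0.005],[[0,0,0],[0,0,0],0.005]]'; python3 -c "
from ov import *; from plan import *
now()
snap('side','s10'); draw('side','s10',(230,110,390,230),5,'ov16',[])
snap('top','t10'); draw('top','t10',(215,55,355,155),5.7,'ov17',[])"
```

```text
clock: 13.88
position: [0.5385, 0.0258, 0.0757]
ee_rot: [-0.061, 3.075, 0.002]
force: [-0.9, -0.7, -1.3]
width: 0.172
t 13.875 pos [0.5385 0.0258 0.0757] x [-0.997  -0.0394 -0.0662] y [-0.0395  0.9992  0.0002] z [ 0.0661  0.0028 -0.9978] F [-0.9183 -0.7013 -1.2594] w mm 15.824881895313007 q [-0.0233  0.4532 -0.1698  1.9967  0.1396  0.6362  1.3266]
```

View pics/ov16.png

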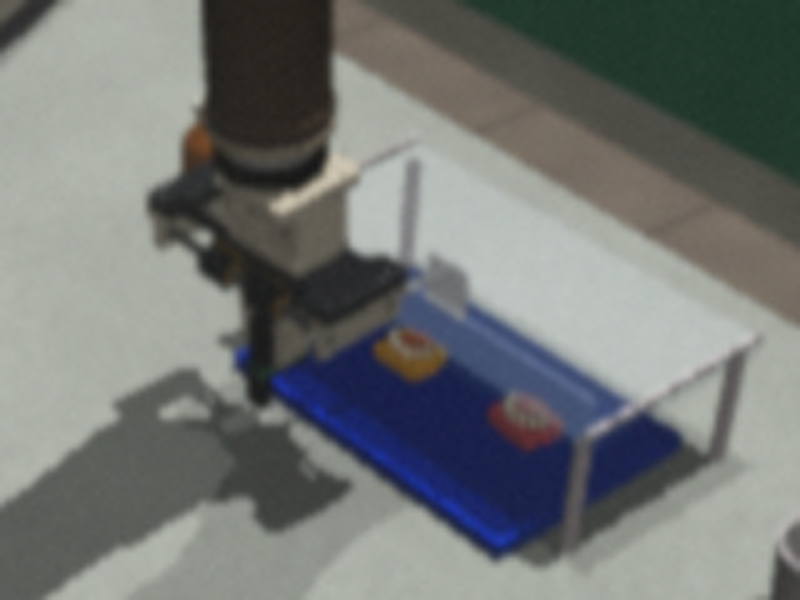

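View pics/ov17.png

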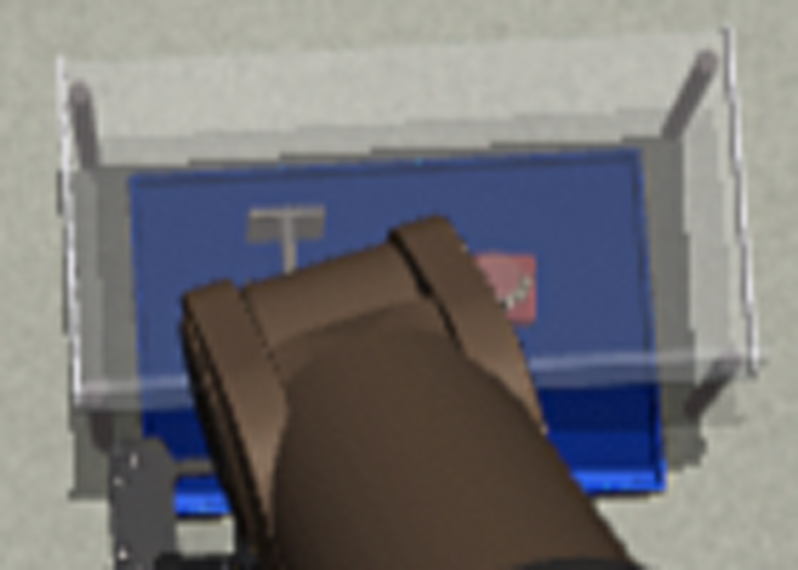

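```bash
python3 -m pendant '[[[0.001,0,0.015],[0,0,0],0.005],[[0.001,0,0.015],[0,0,0],0.005],[[0,0,0],[0,0,0],0.005]]'; python3 -c "
from ov import *; from plan import *
now()
snap('side','s11'); draw('side','s11',(280,130,380,200),8,'ov18',[])"
```

```text
clock: 14.35
position: [0.5368, 0.0255, 0.0438]
ee_rot: [-0.061, 3.078, 0.002]
force: [0.1, -0.6, -1.7]
width: 0.171
t 14.35 pos [0.5368 0.0255 0.0438] x [-0.9972 -0.0397 -0.0627] y [-0.0398  0.9992 -0.0002] z [ 0.0627  0.0023 -0.998 ] F [ 0.1052 -0.5577 -1.7117] w mm 15.718788879329407 q [-0.0339  0.5016 -0.1576  2.0218  0.1567  0.5666  1.3107]
```

View pics/ov18.png

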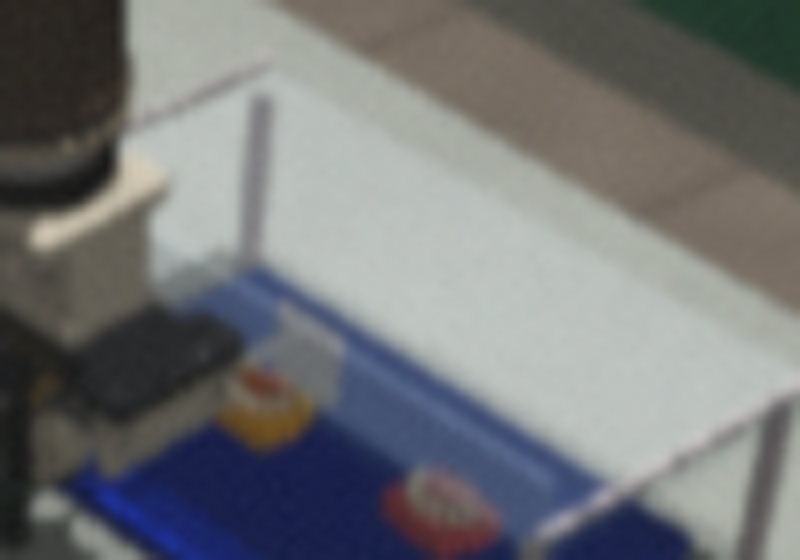

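```bash
python3 -m pendant '[[[0.01,0,-0.0006],[0,0,0],0.005],[[0.013,0,-0.0008],[0,0,0],0.005],[[0.013,0,-0.0008],[0,0,0],0.005],[[0.013,0,-0.0008],[0,0,0],0.005],[[0,0,0],[0,0,0],0.005]]'; python3 -c "
from ov import *; from plan import *
now()
snap('side','s12'); draw('side','s12',(270,130,390,220),6.6,'ov19',[])"
```

```text
clock: 15.02
position: [0.4877, 0.0236, 0.0454]
ee_rot: [-0.061, 3.076, 0.002]
force: [0.4, -0.0, -1.7]
width: 0.172
t 15.025 pos [0.4877 0.0236 0.0454] x [-0.9971 -0.0397 -0.0647] y [-0.0398  0.9992 -0.0002] z [ 0.0646  0.0024 -0.9979] F [ 0.405  -0.036  -1.6973] w mm 15.818502337941833 q [-0.0394  0.4417 -0.1603  2.1386  0.1604  0.5076  1.2903]
```

View pics/ov19.png

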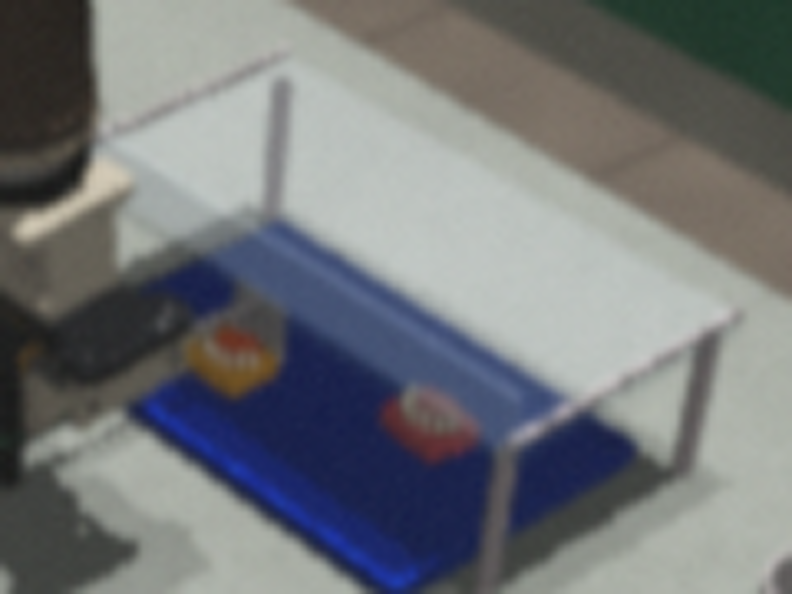

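```bash
python3 -m pendant '[[[0.0105,0,-0.0005],[0,0,0],0.005],[[0.0105,0,-0.0005],[0,0,0],0.005],[[0.0105,0,-0.0005],[0,0,0],0.005],[[0.0105,0,-0.0005],[0,0,0],0.005],[[0,0,0],[0,0,0],0.005]]'; python3 -c "
from ov import *; from plan import *
now()
ym=T(.6036-.006-.0021,-.0291+.0574,.037)
snap('side','s13'); draw('side','s13',(270,130,370,205),8,'ov20',items[2:3]+[(ym,items[3][1],(255,0,0))])
snap('top','t13'); draw('top','t13',(215,55,355,155),5.7,'ov21',items[2:3])"
```

```text
clock: 15.7
position: [0.4459, 0.0219, 0.0444]
ee_rot: [-0.061, 3.076, 0.002]
force: [-0.7, -0.4, -1.1]
width: 0.173
t 15.7 pos [0.4459 0.0219 0.0444] x [-0.9971 -0.0397 -0.0645] y [-0.0398  0.9992 -0.0002] z [ 0.0645  0.0024 -0.9979] F [-0.7098 -0.3963 -1.1078] w mm 15.852151911771008 q [-0.0475  0.3959 -0.1614  2.2351  0.1643  0.4566  1.2705]
```

View pics/ov20.png

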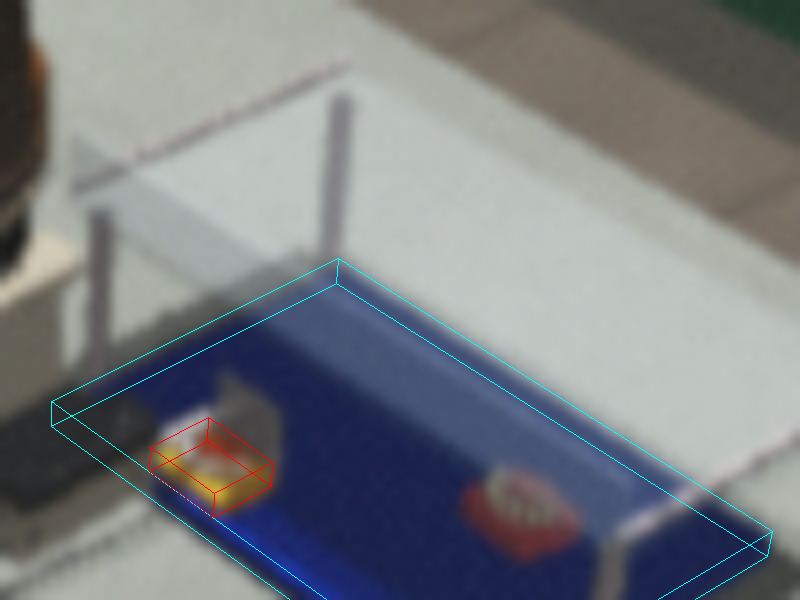

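View pics/ov21.png

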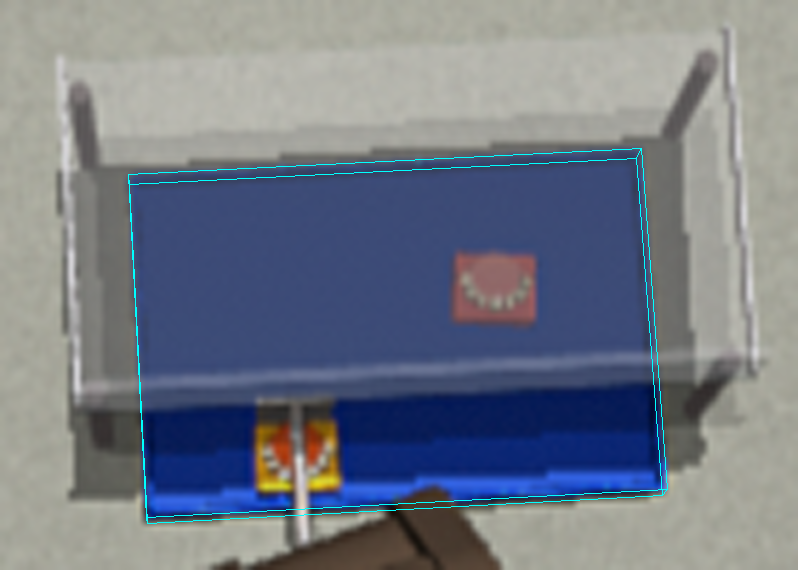

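```bash
python3 -m pendant '[[[-0.006,0,0.0004],[0,0,0],0.005],[[-0.0011,0,-0.0175],[0,0,0],0.005],[[-0.0011,0,-0.0175],[0,0,0],0.005],[[0,0,0],[0,0,0],0.005]]'; python3 -c "
from ov import *; from plan import *
now()
snap('side','s14'); draw('side','s14',(270,130,370,205),8,'ov22',[])"
```

```text
clock: 16.3
position: [0.4546, 0.0225, 0.0805]
ee_rot: [-0.06, 3.072, 0.003]
force: [-0.3, -0.7, -0.9]
width: 0.17
t 16.3 pos [0.4546 0.0225 0.0805] x [-0.9969 -0.0392 -0.0685] y [-0.0393  0.9992  0.0004] z [ 0.0684  0.0031 -0.9977] F [-0.3188 -0.6729 -0.948 ] w mm 15.640335844677804 q [-0.0246  0.3383 -0.1839  2.1869  0.1345  0.5577  1.302 ]
```

View pics/ov22.png

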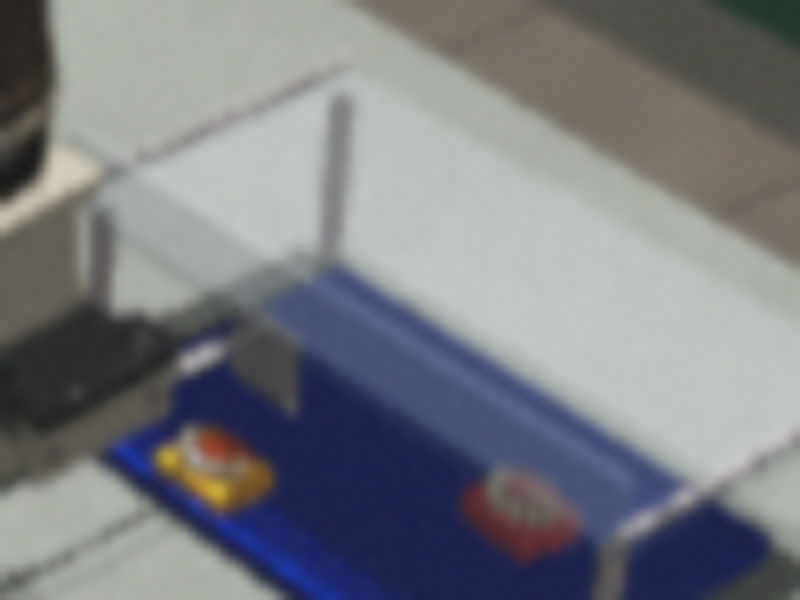

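```bash
python3 -m pendant '[[[0.0235,0,-0.0015],[0,0,0],0.005],[[0.0235,0,-0.0015],[0,0,0],0.005],[[-0.0022,0,-0.035],[0,0,0],0.005],[[-0.0022,0,-0.035],[0,0,0],0.005],[[0,0,0],[0,0,0],0.005]]' && python3 -m pendant '[[[0,0.045,0],[0,0,0],0.005],[[0,0.045,0],[0,0,0],0.005],[[0,0.045,0],[0,0,0],0.005],[[0,0.045,0],[0,0,0],0.005],[[0,0.045,0],[0,0,0],0.005],[[0,0.045,0],[0,0,0],0.005],[[0,0,0],[0,0,0],0.005]]'; python3 tip.py t15; python3 -c "
from plan import *
go((.405,.29,.038),2,4)"
```

```text
clock: 16.98
position: [0.4074, 0.0206, 0.151]
ee_rot: [-0.06, 3.071, 0.003]
force: [-0.3, 0.5, -2.1]
width: 0.17
clock: 17.85
position: [0.3939, 0.294, 0.148]
ee_rot: [-0.069, 3.077, 0.005]
force: [-0.5, -0.8, -1.6]
width: 0.17
t 17.85 pos [0.3939 0.294  0.148 ] x [-0.997  -0.0447 -0.064 ] y [-0.0449  0.999   0.0015] z [ 0.0638  0.0044 -0.998 ] F [-0.4709 -0.8003 -1.627 ] w mm 15.629100089783028 q [-0.4943  0.3075 -0.354   2.0129  0.2082  0.8034  0.643 ]
blade [0.5632 0.2991 0.1456] [0.5573 0.2815 0.1306] [0.5669 0.3199 0.1541]
0.454 19 [0.4546 0.2971 0.1501]
0.474 22 [0.4736 0.2971 0.1503]
0.494 20 [0.4927 0.2977 0.1493]
0.514 16 [0.5154 0.2994 0.1508]
0.534 20 [0.5331 0.3    0.1487]
0.554 51 [0.5619 0.3001 0.1477]
t 17.9 pos [0.3941 0.2913 0.1479] F [-0.8996 -0.6895 -0.7303] w 15.8 targetTCP [0.405 0.29  0.038]
 turn deg [-0.0066 -0.361   0.4505] n>=0.1  shift after turn mm [ -3.1197  -1.6975 110.3399]  shift now-axes mm [ -3.8015  -1.712  110.3182] n>=1.8
```

View pics/t15.png

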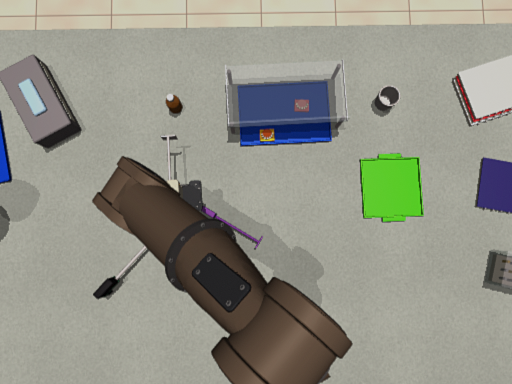

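```bash
python3 -m pendant '[[[-0.0012,0,0.04],[0,0,0],0.005],[[-0.0012,0,0.04],[0,0,0],0.005],[[-0.0012,0,0.02],[0,0,0],0.005],[[0,0,0.008],[0,0,0],0.005],[[0,0,0],[0,0,0],0.005]]' ; python3 -c "
from plan import *
now()"
```

```text
clock: 18.52
position: [0.4056, 0.2897, 0.0417]
ee_rot: [-0.06, 3.076, 0.001]
force: [0.2, 0.3, -1.4]
width: 0.169
t 18.525 pos [0.4056 0.2897 0.0417] x [-0.9971 -0.0389 -0.0648] y [-0.0389  0.9992 -0.0009] z [ 0.0647  0.0016 -0.9979] F [ 0.1886  0.2787 -1.3706] w mm 15.487451434119656 q [-0.5433  0.4761 -0.2822  2.0995  0.3301  0.5597  0.5386]
```

```bash
python3 -m pendant '[[[0,0,0.003],[0,0,0],0.005],[[0,0,0.0005],[0,0,0],0.005],[[0,0,0],[0,0,0],0.02],[[0,0,0],[0,0,0],0.04],[[0,0,0],[0,0,0],0.05],[[0,0,0],[0,0,0],0.05]]' ; python3 -m pendant '[[[0,0,-0.04],[0,0,0],0.05],[[0,0,-0.05],[0,0,0],0.05],[[0,0,-0.05],[0,0,0],0.06],[[0,0,-0.03],[0,0,0],0.07],[[0,0,0],[0,0,0],0.07]]'; python3 -c "
from plan import *
now()
snap('side','s16');snap('top','t16')"
```

```text
clock: 19.27
position: [0.4061, 0.2907, 0.0387]
ee_rot: [-0.061, 3.075, 0.002]
force: [-0.1, 0.5, -0.4]
width: 0.493
clock: 19.9
position: [0.3958, 0.2912, 0.2107]
ee_rot: [-0.061, 3.071, 0.006]
force: [0.5, 0.0, -0.8]
width: 0.757
t 19.9 pos [0.3958 0.2912 0.2107] x [-0.9968 -0.0393 -0.0697] y [-0.0396  0.9992  0.0028] z [ 0.0695  0.0055 -0.9976] F [ 0.515   0.0499 -0.8393] w mm 69.47114566720826 q [-0.4575  0.2302 -0.3798  1.9361  0.1631  0.9459  0.6917]
```

View pics/s16.png

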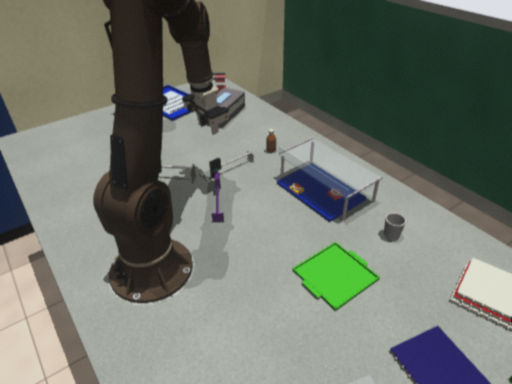

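The hook stands upright on the bench at its old place, and yellow is at the front of the blue tray. Next I'll refine yellow's pose and plan the wrist swing for the tilted grasp.

```bash
python3 - <<'E'
import re
s=open('kfit.py').read()
extra='''
def _a(q,p,x,y,z): return (q,p,np.array([x,y,z]).T)
D+=[_a([-.5533,.3397,-.2713,2.0122,.2263,.7608,.5642],[.4132,.2931,.1309],[-.9957,.0378,-.0843],[.0382,.9993,-.0042],[.084,-.0074,-.9964]),
_a([-.6031,.4803,-.2269,2.1011,.3103,.548,.4872],[.4042,.2944,.0375],[-.9974,.0169,-.0705],[.0174,.9998,-.0059],[.0704,-.0071,-.9975]),
_a([-.024,.1609,-.1992,2.193,.0838,.7274,1.3234],[.414,.0217,.1518],[-.9971,-.0335,-.0684],[-.0328,.9994,-.0115],[.0687,-.0092,-.9976]),
_a([-.0233,.4532,-.1698,1.9967,.1396,.6362,1.3266],[.5385,.0258,.0757],[-.997,-.0394,-.0662],[-.0395,.9992,.0002],[.0661,.0028,-.9978]),
_a([-.0475,.3959,-.1614,2.2351,.1643,.4566,1.2705],[.4459,.0219,.0444],[-.9971,-.0397,-.0645],[-.0398,.9992,-.0002],[.0645,.0024,-.9979]),
_a([-.4575,.2302,-.3798,1.9361,.1631,.9459,.6917],[.3958,.2912,.2107],[-.9968,-.0393,-.0697],[-.0396,.9992,.0028],[.0695,.0055,-.9976])]
'''
s=s.replace("Rz=lambda",extra+"Rz=lambda",1); open('kfit.py','w').write(s)
E
python3 kfit.py; python3 kfit2.py
python3 - <<'E'
from ov import *
z=np.load('pics/t16.npz'); 
for i,(x,y,a) in enumerate([(-.006,.0574,.037)]):
    c,s=np.cos(.037),np.sin(.037); ym=T(.6036+c*x-s*y,-.0291+s*x+c*y,a)
    draw('top','t16',(240,110,300,155),12,'ov23',items[2:3]+[(ym,box(-.018,.018,-.022,.022,.004,.018),(255,0,0))])
    draw('side','s16',(270,160,330,205),12,'ov24',items[2:3]+[(ym,box(-.018,.018,-.022,.022,.004,.018),(255,0,0))])
E
```

```text
0.0007559849790160639 (-1, -1, -1, -1) [-0.0902  1.4829  0.3034  0.0127  0.5614  0.0069  0.4194  0.0169  0.411
 -0.003 ]
0.0007559849790160683 (-1, -1, -1, -1) [-0.0902  1.4829  0.3034  0.0127  0.5614  0.0069  0.4194  0.0169  0.411
 -0.003 ]
0.0007559849790160904 (-1, -1, -1, -1) [-0.0902  1.4829  0.3034  0.0127  0.5614  0.0069  0.4194  0.0169  0.411
 -0.003 ]
0.0007559849790161486 (-1, -1, -1, -1) [-0.0902  1.4829  0.3034  0.0127  0.5614  0.0069  0.4194  0.0169  0.411
 -0.003 ]
[  1.   -5.8  -2.7   0.1   0.4  -0.    0.4  -0.1   0.    0.   -0.    0.
  -3.3 -12.3   1.5  -0.1   1.5  -0.5  -0.6  -0.2  -6.1   0.3  -6.    0.
  -0.9 -10.1  -0.9  -0.1   1.5  -0.4  -0.6  -0.1  -6.1   0.2  -6.   -0.
  -1.9  -9.5   0.8  -0.1   1.5  -0.4  -0.6  -0.1  -6.1   0.2  -6.    0.
  -6.7  12.6  -0.5  -0.1   1.5  -0.   -0.6  -0.   -6.1   0.3  -5.9   0.
   5.4  10.9  -1.3  -0.1   1.5  -0.1  -0.6  -0.1  -6.    0.4  -5.9  -0.
   4.3   1.3   0.8  -0.    0.5  -0.2   0.4  -0.   -1.5   0.1  -1.5  -0.
   4.9   2.3   0.8   0.    0.5  -0.2   0.4  -0.   -1.3   0.1  -1.2   0.
   2.9  11.4   0.9  -0.    0.5  -0.2   0
[... 647 characters left out ...]
.6   0.6  -0.5  -0.1  -1.5  -1.2  -0.   -3.1   1.4  -3.3  -0.5
  -4.9  11.8   0.9   0.7   2.    2.    0.4   0.   -4.6  -1.8  -4.2   0.7
   7.   11.7  -0.7   0.5   1.7   1.7   0.2   0.   -4.4  -1.5  -4.1   0.6
   3.7   1.1   0.4   0.   -0.    0.7  -0.   -0.    0.1  -0.6   0.1   0.
   3.5   1.7  -0.7   0.   -0.2   0.6  -0.2   0.    0.   -0.6   0.    0.
   1.7  10.9   2.2   0.1   1.2   1.9   1.1   0.   -0.3  -1.9  -0.3   0.1
   5.5  -1.2  -1.8   0.1   0.5   2.    0.3   0.   -1.8  -2.   -1.8   0.1
   4.5   7.2  -0.2   0.1   0.9   2.    0.8   0.   -1.4  -2.   -1.4   0.1
   4.7   3.3   1.1   0.1   0.1   0.8   0.2   0.    0.7  -0.8   0.6   0.1
   0.    0.    0.1  -0.   -0.    0.1   0.1  -0.   -0.1]
```

View pics/ov23.png

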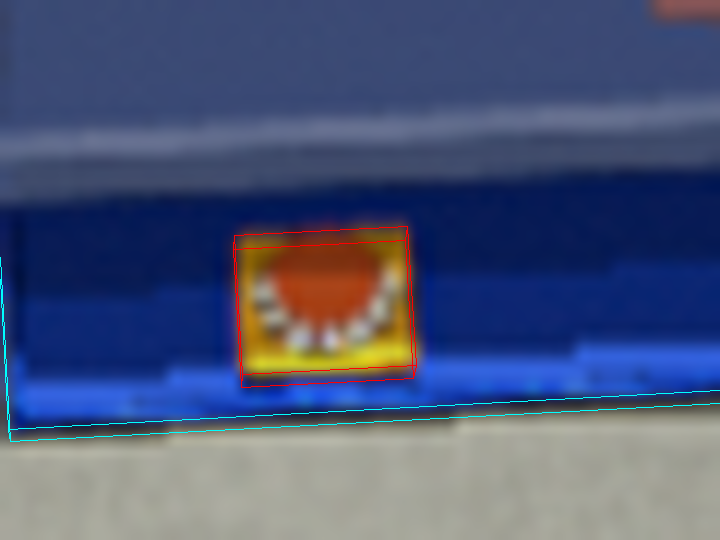

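View pics/ov24.png

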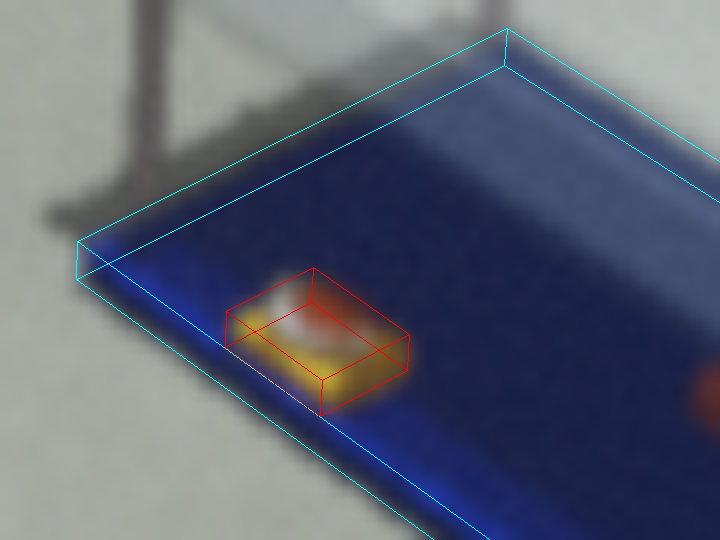

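```bash
cat > path.py <<'E'
from kfit2 import *
from plan import Rt
from cell import arm
q0=arm.observe()['joints']
for pos,a in (((.599,.028,.0145),38),((.525,.025,.108),38),((.48,.025,.16),38),((.525,.025,.108),34),((.48,.025,.2),34)):
    q,ep,eo=ik(np.array(pos),Rt(2.1,a).as_matrix(),np.array([-.07,.55,-.08,2.4,3.1,.5,-1.63]),w=1e-4); print(pos,a,q,round(ep,1),round(eo,1))
qg=q
print('path'); prev=None
for t in np.linspace(0,1,11):
    q=q0+(qg-q0)*t; q[5]-=.35*np.sin(np.pi*t)*0
    o,M=fk2(P,q); r=R.from_matrix(M)
    # describe tool z lean: forward, left
    print(round(t,2),o,'zdir',M[:,2],'ydir',M[:,1],'j6',q[5].round(2))
E
python3 path.py
```

```text
(0.599, 0.028, 0.0145) 38 [ 0.1692  0.7373 -0.4737  2.54    2.7913  0.8954 -1.2907] 0.0 0.0
(0.525, 0.025, 0.108) 38 [ 0.6682  0.5587 -1.24    2.54    2.0217  0.7639 -0.6419] 12.7 3.9
(0.48, 0.025, 0.16) 38 [ 0.8779  0.121  -1.24    2.54    1.8444  0.281  -0.4944] 13.5 4.5
(0.525, 0.025, 0.108) 34 [ 0.6755  0.5515 -1.24    2.54    1.9952  0.7412 -0.6183] 3.6 1.1
(0.48, 0.025, 0.2) 34 [-1.5301 -0.158   1.2095  2.4942  1.317   0.2865  0.1   ] 0.0 0.0
path
0.0 [0.3992 0.2932 0.2091] zdir [ 0.0695  0.0059 -0.9976] ydir [-0.0389  0.9992  0.0032] j6 0.94
0.1 [0.4348 0.2458 0.2104] zdir [ 0.1838 -0.0585 -0.9812] ydir [-0.0081  0.9981 -0.0611] j6 0.88
0.2 [0.4651 0.2014 0.2191] zdir [ 0.2859 -0.1071 -0.9523] ydir [ 0.0199  0.9942 -0.1058] j6 0.81
0.3 [0.4893 0.161  0.2313] zdir [ 0.3736 -0.1394 -0.917 ] ydir [ 0.0424  0.9902 -0.1332] j6 0.75
0.4 [0.507  0.1251 0.2436] zdir [ 0.4462 -0.1559 -0.8812] ydir [ 0.0573  0.9877 -0.1458] j6 0.68
0.5 [0.5182 0.094  0.2529] zdir [ 0.5034 -0.1577 -0.8495] ydir [ 0.0634  0.9873 -0.1457] j6 0.62
0.6 [0.5232 0.0681 0.2567] zdir [ 0.5454 -0.1456 -0.8254] ydir [ 0.06    0.989  -0.1349] j6 0.55
0.7 [0.5221 0.0478 0.2536] zdir [ 0.5724 -0.1208 -0.811 ] ydir [ 0.0472  0.9923 -0.1145] j6 0.48
0.8 [0.5148 0.0336 0.2429] zdir [ 0.5841 -0.0842 -0.8073] ydir [ 0.0259  0.996  -0.0852] j6 0.42
0.9 [0.501  0.0259 0.2247] zdir [ 0.5799 -0.0367 -0.8138] ydir [-0.0028  0.9989 -0.047 ] j6 0.35
1.0 [0.48  0.025 0.2  ] zdir [ 0.5588  0.0205 -0.829 ] ydir [-0.0366  0.9993 -0.    ] j6 0.29
```

```bash
cat > grid.py <<'E'
from kfit2 import *
from plan import Rt
rng=np.random.default_rng(1)
for a in (30,34,38):
  for pos in ((.599,.028,.0145),(.599,.028,.045),(.56,.026,.06),(.53,.025,.05),(.53,.025,.1),(.5,.025,.1),(.48,.02,.15)):
    ok=[]
    for i in range(25):
        s=rng.uniform(lo,hi); s[0]=rng.uniform(-1,1); 
        q,ep,eo=ik(np.array(pos),Rt(2.1,a).as_matrix(),s,w=1e-6)
        if ep<2 and eo<1: ok.append(q)
    ok.sort(key=lambda q:-np.min(np.minimum(q-lo,hi-q)[[2,3,4,5,6]]))
    print(a,pos,len(ok)); 
    for q in ok[:2]: print('     ',q)
E
python3 grid.py
```

```text
30 (0.599, 0.028, 0.0145) 15
      [ 0.5147  0.8346 -1.0324  2.3981  2.1346  0.8554 -0.5925]
      [ 0.4618  0.7744 -0.9295  2.4014  2.1941  0.774  -0.6688]
30 (0.599, 0.028, 0.045) 16
      [ 0.4845  0.6806 -0.9482  2.3853  2.0925  0.6877 -0.5941]
      [ 0.3803  0.6037 -0.7714  2.3908  2.209   0.573  -0.7268]
30 (0.56, 0.026, 0.06) 20
      [ 0.5588  0.6695 -1.0768  2.4646  2.0522  0.7545 -0.5994]
      [ 0.4989  0.6069 -0.9614  2.4678  2.1227  0.6682 -0.6745]
30 (0.53, 0.025, 0.05) 17
      [ 0.6056  0.8059 -1.24    2.54    2.0344  0.9674 -0.6149]
      [ 0.6056  0.8059 -1.24    2.54    2.0344  0.9674 -0.6149]
30 (0.53, 0.025, 0.1) 16
      [ 0.6312  0.5004 -1.1299  2.4937  1.9339  0.6197 -0.5391]
      [ 0.554   0.4321 -0.9894  2.4969  2.0143  0.5231 -0.6145]
30 (0.5, 0.025, 0.1) 0
30 (0.48, 0.02, 0.15) 13
      [ 0.8407  0.1818 -1.2049  2.5209  1.6399  0.3052 -0.2686]
      [ 0.823   0.1723 -1.1783  2.5212  1.6427  0.2919 -0.2692]
34 (0.599, 0.028, 0.0145) 19
      [ 0.5243  0.9248 -1.0805  2.463   2.2574  1.0255 -0.6852]
      [ 0.5165  0.9127 -1.063   2.4636  2.2675  1.011  -0.6991]
34 (0.599, 0.028, 0.045) 12
      [ 0.5535  0.8277 -1.1131  2.4503  2.1766  0.9375 -0.6432]
      [ 0.481   0.7356 -0.9624  2.455   2.2694  0.8216 -0.7583]
34 (0.56, 0.026, 0.06) 20
      [ 0.5702  0.7784 -1.1562  2.5352  2.169   0.9553 -0.7078]
      [ 0.547   0.7416 -1.1008  2.5367  2.2047  0.9099 -0.7469]
34 (0.53, 0.025, 0.05) 0
34 (0.53, 0.025, 0.1) 0
34 (0.5, 0.025, 0.1) 0
34 (0.48, 0.02, 0.15) 0
38 (0.599, 0.028, 0.0145) 13
      [-0.7967  1.0949  1.1369  2.5209  3.979   1.266  -2.6929]
      [ 0.4866  0.9733 -1.0352  2.5259  2.4021  1.1514 -0.809 ]
38 (0.599, 0.028, 0.045) 15
      [ 0.5529  0.9356 -1.1637  2.5143  2.2783  1.13   -0.7117]
      [ 0.5715  0.9764 -1.216   2.5126  2.2494  1.1764 -0.6705]
38 (0.56, 0.026, 0.06) 0
38 (0.53, 0.025, 0.05) 0
38 (0.53, 0.025, 0.1) 0
38 (0.5, 0.025, 0.1) 0
38 (0.48, 0.02, 0.15) 0
```

```bash
cat > path2.py <<'E'
from kfit2 import *
from plan import Rt
from cell import arm
q0=arm.observe()['joints']
seq=[]; q=np.array([.5,.43,-.95,2.49,2.03,.5,-.63])
for pos in ((.53,.025,.13),(.53,.025,.1),(.56,.026,.06),(.59,.028,.03),(.597,.028,.0145)):
    q,ep,eo=ik(np.array(pos),Rt(2.1,30).as_matrix(),q,w=1e-3,m=.02); print(pos,q,round(ep,1),round(eo,1)); seq.append(q)
qg=seq[0]; N=14; Mp=None
for k in range(N+1):
    t=k/N; q=q0+(qg-q0)*t; o,M=fk2(P,q); r=R.from_matrix(M)
    if Mp is not None: print(k,o,'z',M[:,2],'sh mm',(Mp.T@(o-op))*1e3,'turn',np.degrees((R.from_matrix(Mp).inv()*r).as_rotvec()))
    Mp,op=M,o
E
python3 path2.py
```

```text
(0.53, 0.025, 0.13) [ 0.5275  0.2817 -0.8885  2.458   1.8337  0.344  -0.433 ] 0.0 0.0
(0.53, 0.025, 0.1) [ 0.5414  0.4235 -0.9684  2.4974  2.0274  0.5106 -0.6268] 0.0 0.0
(0.56, 0.026, 0.06) [ 0.4872  0.5968 -0.9403  2.4683  2.1366  0.6541 -0.6891] 0.0 0.0
(0.59, 0.028, 0.03) [ 0.4503  0.7037 -0.902   2.417   2.1875  0.7132 -0.6909] 0.0 0.0
(0.597, 0.028, 0.0145) [ 0.4403  0.7541 -0.8914  2.4075  2.2224  0.7493 -0.7048] 0.0 0.0
1 [0.4303 0.2513 0.1989] z [ 0.1311 -0.0433 -0.9904] sh mm [-28.7288 -43.132   12.1682] turn [ 2.9025 -3.4933  1.8926]
2 [0.4585 0.2121 0.1913] z [ 0.1892 -0.0854 -0.9782] sh mm [-26.7242 -38.8258  12.897 ] turn [ 2.4014 -3.4078  1.5005]
3 [0.4837 0.1762 0.1858] z [ 0.2435 -0.1195 -0.9625] sh mm [-24.2538 -34.5254  13.2234] turn [ 1.8871 -3.2766  1.1369]
4 [0.5059 0.1439 0.1817] z [ 0.2938 -0.1449 -0.9448] sh mm [-21.3638 -30.2875  13.1547] turn [ 1.3682 -3.0978  0.8065]
5 [0.5248 0.1156 0.1785] z [ 0.3399 -0.1615 -0.9265] sh mm [-18.1089 -26.1611  12.7095] turn [ 0.8538 -2.8716  0.5129]
6 [0.5405 0.0912 0.1756] z [ 0.3814 -0.1692 -0.9088] sh mm [-14.5498 -22.
[... 284 characters left out ...]
9 [0.5662 0.0419 0.1649] z [ 0.4745 -0.1429 -0.8686] sh mm [ -2.6764 -11.4337   7.9134] turn [-0.9778 -1.5514 -0.2673]
10 [0.5672 0.0329 0.1598] z [ 0.4936 -0.1199 -0.8614] sh mm [ 1.4805 -8.2902  6.2262] turn [-1.3403 -1.1446 -0.3681]
11 [0.5642 0.027  0.1537] z [ 0.5059 -0.0911 -0.8577] sh mm [ 5.6494 -5.3788  4.4715] turn [-1.6531 -0.7213 -0.4366]
12 [0.557  0.024  0.1466] z [ 0.5112 -0.0578 -0.8575] sh mm [ 9.7864 -2.7031  2.7177] turn [-1.9128 -0.2892 -0.4771]
13 [0.5456 0.0235 0.1387] z [ 0.5092 -0.0209 -0.8604] sh mm [13.8538 -0.2669  1.032 ] turn [-2.1174  0.1443 -0.4942]
14 [0.53  0.025 0.13 ] z [ 0.4997  0.0183 -0.866 ] sh mm [17.8187  1.9235 -0.5226] turn [-2.2659  0.5718 -0.4928]
```

```bash
python3 -m pendant '[[[-0.028,-0.041,0.0125],[2.6,-3.4,1.7],0.07],[[-0.028,-0.041,0.0125],[2.6,-3.4,1.7],0.07],[[-0.023,-0.032,0.013],[1.6,-3.2,1.0],0.07],[[-0.023,-0.032,0.013],[1.6,-3.2,1.0],0.07],[[-0.016,-0.024,0.012],[0.6,-2.7,0.4],0.07],[[-0.016,-0.024,0.012],[0.6,-2.7,0.4],0.07],[[-0.008,-0.0165,0.009],[-0.3,-2.1,0],0.07],[[-0.006,-0.0165,0.008],[-0.3,-2.1,0],0.07],[[0,0,0],[0,0,0],0.07]]'; python3 -c "
from plan import *
now()"; python3 path2.py | head -3
```

```text
clock: 21.12
position: [0.551, 0.0522, 0.168]
ee_rot: [0.084, 2.67, -0.212]
force: [0.2, 0.7, -0.2]
width: 0.764
t 21.125 pos [0.551  0.0522 0.168 ] x [-0.8932  0.0243 -0.449 ] y [ 0.0948  0.9863 -0.1352] z [ 0.4396 -0.1633 -0.8832] F [ 0.1645  0.7202 -0.2144] w mm 70.16224804327467 q [-0.3502  0.2181 -0.0749  2.203   0.8074  0.4958  0.4089]
(0.53, 0.025, 0.13) [ 0.5275  0.2817 -0.8885  2.458   1.8337  0.344  -0.433 ] 0.0 0.0
(0.53, 0.025, 0.1) [ 0.5414  0.4235 -0.9684  2.4974  2.0274  0.5106 -0.6268] 0.0 0.0
(0.56, 0.026, 0.06) [ 0.4872  0.5968 -0.9403  2.4683  2.1366  0.6541 -0.6891] 0.0 0.0
```

```bash
cat > path3.py <<'E'
from kfit2 import *
from plan import Rt
from cell import arm
import sys
def Rl(psi,a,phi): return R.from_euler('z',psi,degrees=True)*R.from_euler('x',phi,degrees=True)*R.from_euler('z',-psi,degrees=True)*Rt(psi,a)
if __name__=='__main__':
    q=arm.observe()['joints']
    for phi0 in (-10,-15,-20):
        q=arm.observe()['joints'];print('phi',phi0)
        W=[((.55,.04,.15),30,phi0),((.55,.035,.12),30,phi0),((.55,.03,.09),30,phi0),((.565,.03,.06),30,phi0),((.575,.03,.05),30,phi0*.66),((.585,.03,.045),30,phi0*.33),((.59,.028,.04),30,0),((.597,.028,.0145),30,0)]
        pp=None
        for pos,a,phi in W:
            for f in np.linspace(.25,1,4):
                Mt=Rl(2.1,a,phi).as_matrix(); pt=np.array(pos)
                if pp is None: pp=(pt,Mt)
                p_=pp[0]+(pt-pp[0])*f; M_=(R.from_matrix(pp[1])*R.from_rotvec(f*(R.from_matrix(pp[1]).inv()*R.from_matrix(Mt)).as_rotvec())).as_matrix()
                q,ep,eo=ik(p_,M_,q,w=1e-3,m=.01)
            pp=(pt,Mt)
            print(pos,phi,q,round(ep,1),round(eo,1))
E
python3 path3.py
```

```text
phi -10
(0.55, 0.04, 0.15) -10 [-0.4417  0.2101  0.0387  2.3683  1.3985  0.3219 -0.0694] 0.0 0.0
(0.55, 0.035, 0.12) -10 [-0.3982  0.2782  0.005   2.4181  1.8331  0.3258 -0.509 ] 0.0 0.0
(0.55, 0.03, 0.09) -10 [-0.2657  0.3601 -0.1404  2.4582  2.1243  0.4167 -0.8026] 0.0 0.0
(0.565, 0.03, 0.06) -10 [-0.1976  0.4598 -0.2153  2.4513  2.2528  0.5002 -0.9259] 0.0 0.0
(0.575, 0.03, 0.05) -6.6000000000000005 [-0.0762  0.4864 -0.2902  2.4442  2.3787  0.4914 -1.0068] 0.0 0.0
(0.585, 0.03, 0.045) -3.3000000000000003 [ 0.0356  0.5043 -0.3575  2.4302  2.4761  0.4691 -1.0594] 0.0 0.0
(0.59, 0.028, 0.04) 0 [ 0.157   0.5281 -0.4364  2.4253  2.5734  0.4579 -1.1094] 0.0 0.0
(0.597, 0.028, 0.0145) 0 [ 0.1646  0.6086 -0.4512  2.4207  2.6061  0.5328 -1.1276] 0.0 0.0
phi -15
(0.55, 0.04, 0.15) -15 [-0.4711  0.2445 -0.0244  2.3591  1.4227  0.4487 -0.1288] 0.0 0.0
(0.55, 0.035, 0.12) -15 [-0.4603  0.3119 -0.0219  2.4032  1.7025  0.4399 -0.4195] 0.0 0.0
(0.55, 0.03, 0.09) -15 [-0.3951  0.3896 -0.0858  2.4418  1.9595  0.4887 -0.6856] 0.0 0.0
(0.565, 0.03, 0.06) -15 [-0.3378  0.4834 -0.1408  2.4345  2.1033  
[... 444 characters left out ...]
2.3465  1.4212  0.5616 -0.1593] 0.0 0.0
(0.55, 0.035, 0.12) -20 [-0.5261  0.3531 -0.0349  2.3869  1.6253  0.5466 -0.3797] 0.0 0.0
(0.55, 0.03, 0.09) -20 [-0.4955  0.4281 -0.0573  2.4227  1.8332  0.569  -0.603 ] 0.0 0.0
(0.565, 0.03, 0.06) -20 [-0.4546  0.5169 -0.0874  2.4138  1.9709  0.6065 -0.7412] 0.0 0.0
(0.575, 0.03, 0.05) -13.200000000000001 [-0.2789  0.5063 -0.1688  2.4254  2.1872  0.5429 -0.8854] 0.0 0.0
(0.585, 0.03, 0.045) -6.6000000000000005 [-0.076   0.5045 -0.2839  2.4244  2.3837  0.4896 -1.0037] 0.0 0.0
(0.59, 0.028, 0.04) 0 [ 0.1573  0.5282 -0.437   2.4253  2.5727  0.4581 -1.1088] 0.0 0.0
(0.597, 0.028, 0.0145) 0 [ 0.165   0.6087 -0.4517  2.4207  2.6055  0.533  -1.127 ] 0.0 0.0
```

```bash
cat >> plan.py <<'E'
def gol(p,psi,a,phi,n=1):
    Rl=R.from_euler('z',psi,degrees=True)*R.from_euler('x',phi,degrees=True)*R.from_euler('z',-psi,degrees=True)*Rt(psi,a)
    s=arm.observe(); c=R.from_rotvec(s['ee_rot']); rv=(c.inv()*Rl).as_rotvec(); dw=(np.array(p)-s['position'])/n
    print('t',round(s['clock'],2),'pos',s['position'],'q',s['joints'],'F',s['force'])
    for k in range(n):
        cc=c*R.from_rotvec(rv*k/n); print('  row sh',cc.inv().apply(dw).round(4),'turn',np.degrees(rv/n).round(2))
E
python3 -c "
from plan import *
gol((.55,.04,.15),2.1,30,-15,2)"
```

```text
t 21.12 pos [0.551  0.0522 0.168 ] q [-0.3502  0.2181 -0.0749  2.203   0.8074  0.4958  0.4089] F [ 0.1645  0.7202 -0.2144]
  row sh [ 0.0044 -0.0048  0.0087] turn [ 1.4  -2.27 -4.99]
  row sh [ 0.0051 -0.0042  0.0087] turn [ 1.4  -2.27 -4.99]
```

```bash
python3 -m pendant '[[[0.0044,-0.0048,0.0087],[0.7,-1.1,-2.5],0.07],[[0.005,-0.0045,0.0087],[0.7,-1.1,-2.5],0.07],[[0,0,0],[0.7,-1.1,-2.5],0.07],[[0,0,0],[0.7,-1.2,-2.5],0.07],[[0,0,0],[0,0,0],0.07]]'; python3 -c "
from plan import *
gol((.55,.035,.12),2.1,30,-15,3)"
```

```text
clock: 21.75
position: [0.5508, 0.0431, 0.1511]
ee_rot: [-0.143, 2.592, -0.326]
force: [0.3, -0.2, 0.8]
width: 0.761
t 21.75 pos [0.5508 0.0431 0.1511] q [-0.4506  0.2443 -0.0055  2.2954  1.1764  0.4571  0.1785] F [ 0.3187 -0.2387  0.7978]
  row sh [0.0057 0.0001 0.0091] turn [0.05 0.04 0.04]
  row sh [0.0057 0.0001 0.0091] turn [0.05 0.04 0.04]
  row sh [0.0057 0.0001 0.0091] turn [0.05 0.04 0.04]
```

```bash
python3 -m pendant '[[[0.0057,0,0.009],[0,0,0],0.07],[[0.0057,0,0.009],[0,0,0],0.07],[[0.0057,0,0.009],[0,0,0],0.07],[[0.0057,0,0.009],[0,0,0],0.07],[[0,0,0],[0,0,0],0.07]]'; python3 -c "
from plan import *
gol((.55,.03,.09),2.1,30,-15,3)"
```

```text
clock: 22.38
position: [0.5499, 0.0308, 0.11]
ee_rot: [-0.14, 2.592, -0.327]
force: [-0.1, 1.1, 0.2]
width: 0.759
t 22.38 pos [0.5499 0.0308 0.11  ] q [-0.4576  0.3247  0.0367  2.3469  1.4636  0.3977 -0.1149] F [-0.0899  1.0829  0.2179]
  row sh [0.0032 0.0014 0.0056] turn [ 0.03  0.03 -0.  ]
  row sh [0.0032 0.0014 0.0056] turn [ 0.03  0.03 -0.  ]
  row sh [0.0032 0.0015 0.0056] turn [ 0.03  0.03 -0.  ]
```

```bash
python3 -m pendant '[[[0.0032,0.0014,0.0056],[0,0,0],0.07],[[0.0032,0.0014,0.0056],[0,0,0],0.07],[[0.0032,0.0014,0.0056],[0,0,0],0.07],[[0,0,0],[0,0,0],0.07]]'; python3 -c "
from plan import *
gol((.565,.03,.06),2.1,30,-15,3)"
```

```text
clock: 22.88
position: [0.5505, 0.0302, 0.0909]
ee_rot: [-0.14, 2.591, -0.326]
force: [-0.4, -0.9, -0.0]
width: 0.763
t 22.88 pos [0.5505 0.0302 0.0909] q [-0.447   0.3688  0.0271  2.3622  1.6112  0.397  -0.2723] F [-0.3794 -0.9204 -0.0152]
  row sh [0.0009 0.0024 0.0111] turn [ 0.04  0.06 -0.  ]
  row sh [0.0009 0.0024 0.0111] turn [ 0.04  0.06 -0.  ]
  row sh [0.0008 0.0024 0.0111] turn [ 0.04  0.06 -0.  ]
```

```bash
python3 -m pendant '[[[0.0009,0.0024,0.011],[0,0,0],0.07],[[0.0009,0.0024,0.011],[0,0,0],0.07],[[0.0009,0.0024,0.011],[0,0,0],0.07],[[0,0,0],[0,0,0],0.07]]'; python3 -c "
from plan import *
gol((.575,.03,.05),2.1,30,-7,3)
from ov import *
snap('side','s20'); draw('side','s20',(230,100,390,220),5,'ov30',items[:2])
snap('top','t20')"
```

```text
clock: 23.38
position: [0.5649, 0.0298, 0.0601]
ee_rot: [-0.14, 2.591, -0.326]
force: [-0.8, -0.4, -0.4]
width: 0.759
t 23.38 pos [0.5649 0.0298 0.0601] q [-0.4024  0.4547 -0.0082  2.3492  1.7931  0.4148 -0.4528] F [-0.7807 -0.3748 -0.4078]
  row sh [-0.0013  0.0008  0.0045] turn [-2.28  0.06  1.34]
  row sh [-0.0013  0.0007  0.0045] turn [-2.28  0.06  1.34]
  row sh [-0.0013  0.0005  0.0046] turn [-2.28  0.06  1.34]
```

View pics/ov30.png

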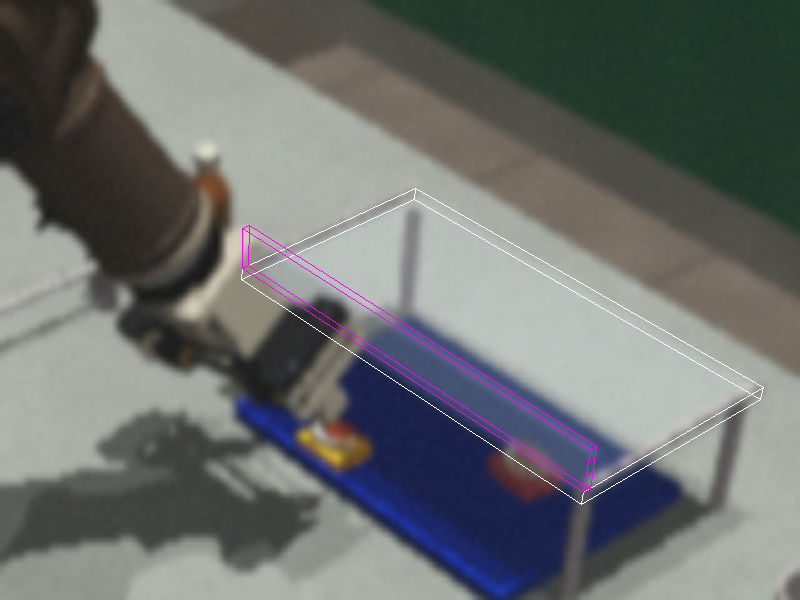

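View pics/t20.png

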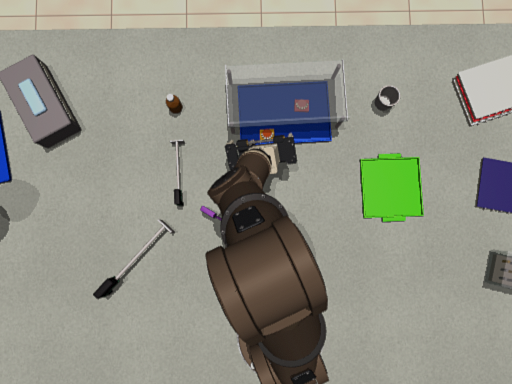

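```bash
python3 -m pendant '[[[-0.0013,0.0008,0.0045],[-2.28,0,1.34],0.07],[[-0.0013,0.0007,0.0045],[-2.28,0,1.34],0.07],[[-0.0013,0.0005,0.0045],[-2.28,0,1.34],0.07],[[0,0,0],[0,0,0],0.07]]'; python3 -c "
from plan import *
gol((.577,.0275,.045),2.1,30,0,3)"
```

```text
clock: 23.98
position: [0.5751, 0.0288, 0.0509]
ee_rot: [-0.089, 2.607, -0.147]
force: [-0.4, -0.0, 0.2]
width: 0.763
t 23.98 pos [0.5751 0.0288 0.0509] q [-0.2001  0.4617 -0.1163  2.3385  2.0519  0.3207 -0.6543] F [-0.3623 -0.0208  0.2235]
  row sh [ 0.0005 -0.0002  0.0021] turn [-2.03  0.08  1.14]
  row sh [ 0.0005 -0.0003  0.002 ] turn [-2.03  0.08  1.14]
  row sh [ 0.0004 -0.0004  0.002 ] turn [-2.03  0.08  1.14]
```

```bash
python3 -m pendant '[[[0.0005,-0.0002,0.0021],[-2.03,0.08,1.14],0.07],[[0.0005,-0.0003,0.002],[-2.03,0.08,1.14],0.07],[[0.0004,-0.0004,0.002],[-2.03,0.08,1.14],0.07],[[0,0,0],[0,0,0],0.07]]'; python3 -c "
from plan import *
gol((.594,.0278,.0145),2.1,31,0,4)"
```

```text
clock: 24.48
position: [0.5767, 0.0279, 0.0445]
ee_rot: [-0.049, 2.618, 0.012]
force: [-0.5, 0.2, 0.0]
width: 0.766
t 24.48 pos [0.5767 0.0279 0.0445] q [ 0.0406  0.4828 -0.2908  2.3278  2.2699  0.2713 -0.8076] F [-0.5256  0.185   0.0226]
  row sh [ 0.     -0.0002  0.0087] turn [-0.   -0.26  0.01]
  row sh [ 0.     -0.0002  0.0087] turn [-0.   -0.26  0.01]
  row sh [ 0.0001 -0.0002  0.0087] turn [-0.   -0.26  0.01]
  row sh [ 0.0001 -0.0002  0.0087] turn [-0.   -0.26  0.01]
```

```bash
python3 -m pendant '[[[0,-0.0002,0.0087],[0,-0.25,0],0.07],[[0,-0.0002,0.0087],[0,-0.25,0],0.07],[[0,0,0],[0,0,0],0.07]]'; python3 -c "
from plan import *
gol((.594,.0278,.013),2.1,31,0,2)
from ov import *
snap('side','s21'); draw('side','s21',(260,120,360,195),8,'ov31',[])
snap('top','t21');draw('top','t21',(220,80,320,155),8,'ov32',[])"
```

```text
clock: 24.85
position: [0.5853, 0.0291, 0.0282]
ee_rot: [-0.051, 2.611, 0.014]
force: [0.1, -0.9, 1.2]
width: 0.762
t 24.85 pos [0.5853 0.0291 0.0282] q [ 0.0764  0.5355 -0.3376  2.319   2.3195  0.3245 -0.842 ] F [ 0.1326 -0.8512  1.1897]
  row sh [ 0.0001 -0.0008  0.0088] turn [ 0.04 -0.31  0.07]
  row sh [ 0.0002 -0.0008  0.0088] turn [ 0.04 -0.31  0.07]
```

View pics/ov31.png

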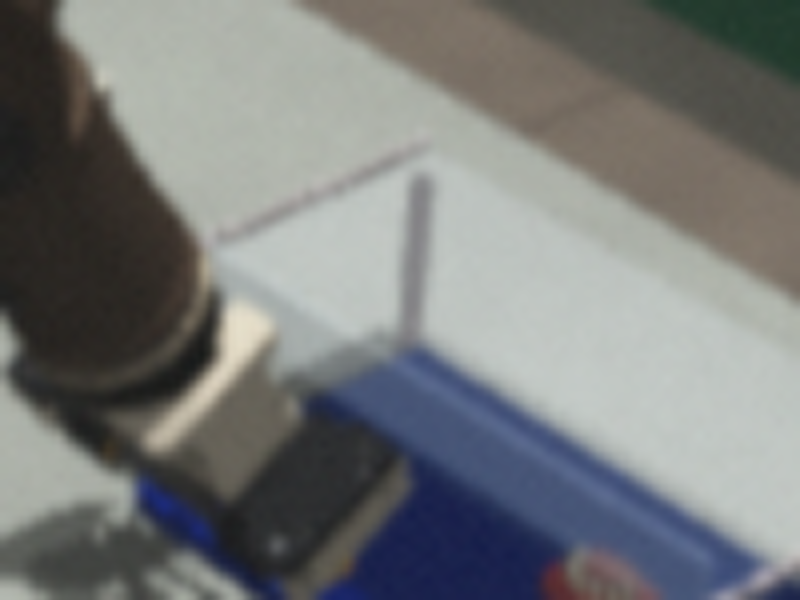

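View pics/ov32.png

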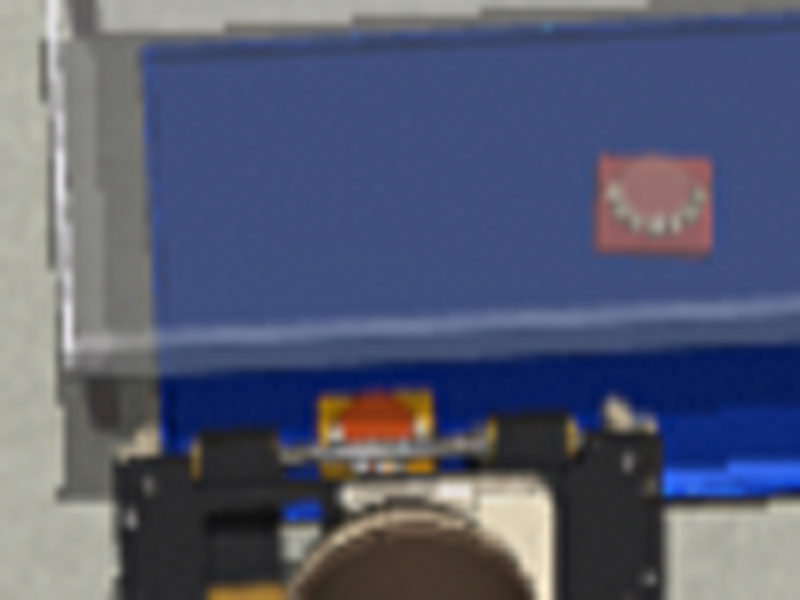

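```bash
python3 -m pendant '[[[0.0001,-0.0008,0.0088],[0,-0.3,0],0.07],[[0.0001,-0.0008,0.0088],[0,-0.3,0],0.07],[[0,0,0],[0,0,0],0.07]]'; python3 -c "
from plan import *
gol((.594,.0278,.013),2.1,31,0,1)"
```

```text
clock: 25.32
position: [0.5941, 0.0271, 0.013]
ee_rot: [-0.049, 2.6, 0.014]
force: [-0.1, 0.2, 0.1]
width: 0.761
t 25.32 pos [0.5941 0.0271 0.013 ] q [ 0.1103  0.586  -0.3745  2.3107  2.3668  0.3767 -0.8702] F [-0.0969  0.1817  0.1113]
  row sh [ 0.0001  0.0007 -0.    ] turn [ 0.07 -0.02  0.06]
```

```bash
python3 -m pendant '[[[0,0.0004,0],[0,0,0],0.055],[[0,0,0],[0,0,0],0.045],[[0,0,0],[0,0,0],0.03],[[0,0,0],[0,0,0],0.03],[[0,0,0],[0,0,0],0.03],[[0,0,0],[0,0,0],0.03]]' 25; python3 -c "
from plan import *
now()"
```

```text
clock: 26.08
position: [0.5943, 0.0279, 0.0143]
ee_rot: [-0.05, 2.599, 0.014]
force: [-1.5, -0.1, 4.1]
width: 0.476
t 26.075 pos [0.5943 0.0279 0.0143] x [-0.8559 -0.0332 -0.516 ] y [-0.0388  0.9992  0.0002] z [ 0.5156  0.0202 -0.8566] F [-1.4748 -0.1007  4.1482] w mm 43.67004621236735 q [ 0.1081  0.5835 -0.3739  2.311   2.3654  0.3764 -0.8699]
```

```bash
python3 -m pendant '[[[-0.0014,0,-0.0058],[0,0,0],0.03],[[-0.0014,0,-0.0058],[0,0,0],0.03],[[0,0,-0.01],[0,0,0],0.03],[[0,0,-0.012],[0,0,0],0.03],[[0,0,-0.012],[0,0,0],0.03],[[0,0,0],[0,0,0],0.03]]'; python3 -c "
from plan import *
now()
from ov import *
snap('side','s23'); draw('side','s23',(250,110,370,200),6.6,'ov33',[])
snap('top','t23');draw('top','t23',(220,80,320,155),8,'ov34',[])"
```

```text
clock: 26.82
position: [0.5731, 0.027, 0.0558]
ee_rot: [-0.051, 2.598, 0.014]
force: [-0.4, -0.2, -0.6]
width: 0.471
t 26.825 pos [0.5731 0.027  0.0558] x [-0.8553 -0.0335 -0.517 ] y [-0.039   0.9992 -0.0001] z [ 0.5166  0.0201 -0.856 ] F [-0.4368 -0.1577 -0.5582] w mm 43.25112491462146 q [ 0.0616  0.4592 -0.3159  2.3453  2.2875  0.2848 -0.8234]
```

View pics/ov33.png

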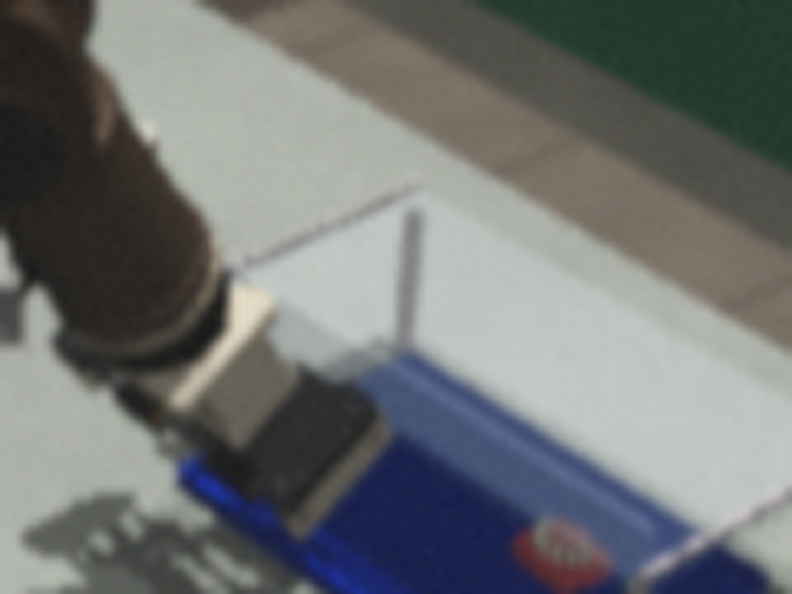

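View pics/ov34.png

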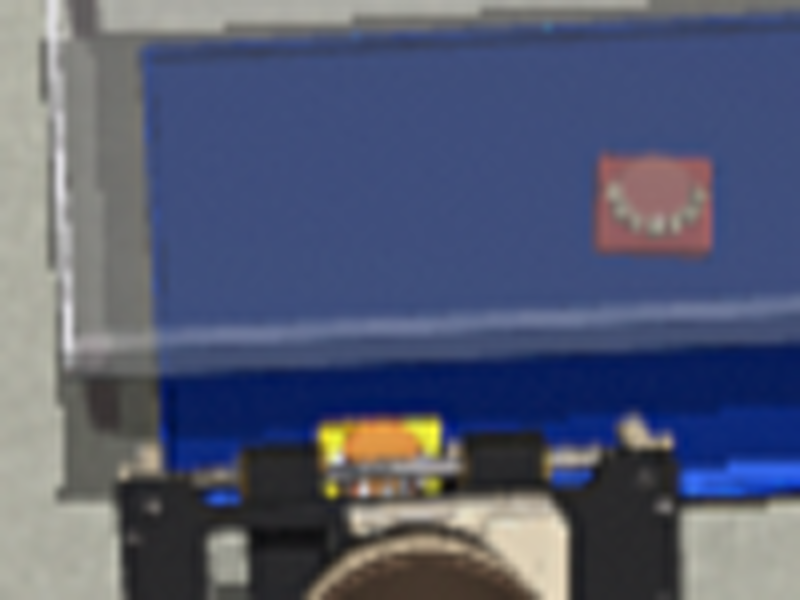

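```bash
python3 -m pendant '[[[0.001,-0.0421,-0.0006],[2.17,0,3.6],0.03],[[0.001,-0.0421,-0.0006],[2.17,0,3.6],0.03],[[0.001,-0.0421,-0.0006],[2.17,0,3.6],0.03],[[0.001,-0.0421,-0.0006],[2.17,0,3.6],0.03],[[0,0,0],[0,0,0],0.03]]'; python3 -c "
from plan import *
now(); p=arm.observe()['position']; print(np.hypot(*p[:2]),np.degrees(np.arctan2(p[1],p[0])))"
```

```text
clock: 27.55
position: [0.5557, -0.1433, 0.054]
ee_rot: [0.337, 2.582, -0.095]
force: [-0.1, 0.7, -1.0]
width: 0.471
t 27.55 pos [ 0.5557 -0.1433  0.054 ] x [-0.8284  0.22   -0.5151] y [ 0.2573  0.9663 -0.0011] z [ 0.4976 -0.1334 -0.8571] F [-0.1001  0.6878 -0.9899] w mm 43.21080577969868 q [ 0.3209  0.4579 -0.266   2.3475  2.3457  0.2714 -0.8865]
0.5738564454855943 -14.461488844342284
```

```bash
python3 -m pendant '[[[0.001,-0.0421,-0.0006],[2.17,0,3.6],0.03],[[0.001,-0.0421,-0.0006],[2.17,0,3.6],0.03],[[0.001,-0.0421,-0.0006],[2.17,0,3.6],0.03],[[0.001,-0.0421,-0.0006],[2.17,0,3.6],0.03],[[0.001,-0.0421,-0.0006],[2.17,0,3.6],0.03],[[0.001,-0.0421,-0.0006],[2.17,0,3.6],0.03],[[0,0,0],[0,0,0],0.03]]'; python3 -c "
from plan import *
now(); p=arm.observe()['position']; print(np.hypot(*p[:2]),np.degrees(np.arctan2(p[1],p[0])))
gol((.429,-.347,.03),-40,31,0,1)
snap('side','s24');snap('top','t24')"
```

```text
clock: 28.42
position: [0.4424, -0.3658, 0.0541]
ee_rot: [0.897, 2.464, -0.25]
force: [0.3, -0.1, -0.1]
width: 0.469
t 28.425 pos [ 0.4424 -0.3658  0.0541] x [-0.6566  0.5508 -0.5153] y [ 0.6432  0.7657 -0.001 ] z [ 0.394 -0.332 -0.857] F [ 0.3266 -0.0657 -0.1077] w mm 43.06404298282716 q [ 0.7093  0.4522 -0.2028  2.3511  2.4295  0.254  -0.9768]
0.5740706516780024 -39.58211065941217
t 28.43 pos [ 0.4424 -0.3658  0.0541] q [ 0.7093  0.4522 -0.2028  2.3511  2.4295  0.254  -0.9768] F [ 0.3266 -0.0657 -0.1077]
  row sh [0.0316 0.0058 0.0091] turn [-0.06  0.02  0.01]
```

View pics/s24.png

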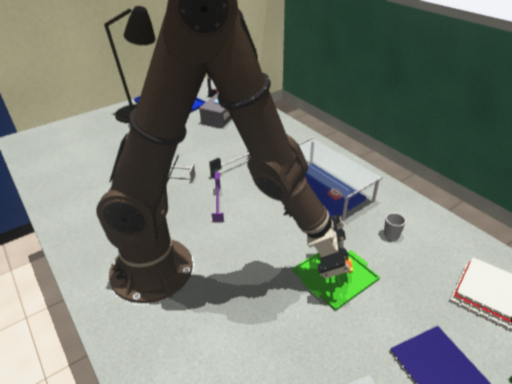

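View pics/t24.png

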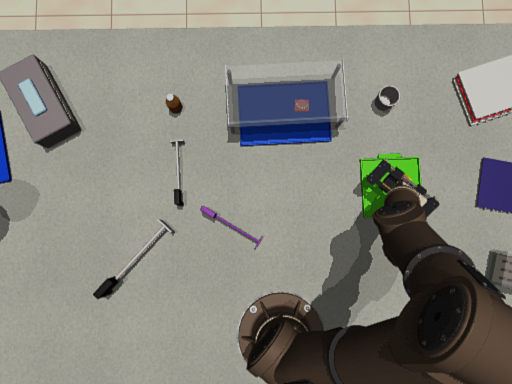

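```bash
python3 -m pendant '[[[0.0055,0,0.0091],[0,0,0],0.03],[[0.0055,0,0.0091],[0,0,0],0.03],[[0.0055,0,0.0091],[0,0,0],0.03],[[0,0,0],[0,0,0],0.03]]'; python3 -c "
from plan import *
now()
from ov import *
snap('side','s25'); draw('side','s25',(285,200,385,275),8,'ov35',[])
snap('top','t25');draw('top','t25',(350,140,440,230),6.6,'ov36',[])"
```

```text
clock: 29.02
position: [0.4433, -0.3634, 0.0211]
ee_rot: [0.893, 2.467, -0.247]
force: [0.4, 1.4, -0.1]
width: 0.471
t 29.025 pos [ 0.4433 -0.3634  0.0211] x [-0.6591  0.5494 -0.5136] y [0.6402 0.7682 0.0001] z [ 0.3946 -0.3287 -0.8581] F [ 0.4396  1.4038 -0.1043] w mm 43.20107747225988 q [ 0.7654  0.5393 -0.282   2.3627  2.4919  0.3546 -1.0264]
```

View pics/ov35.png

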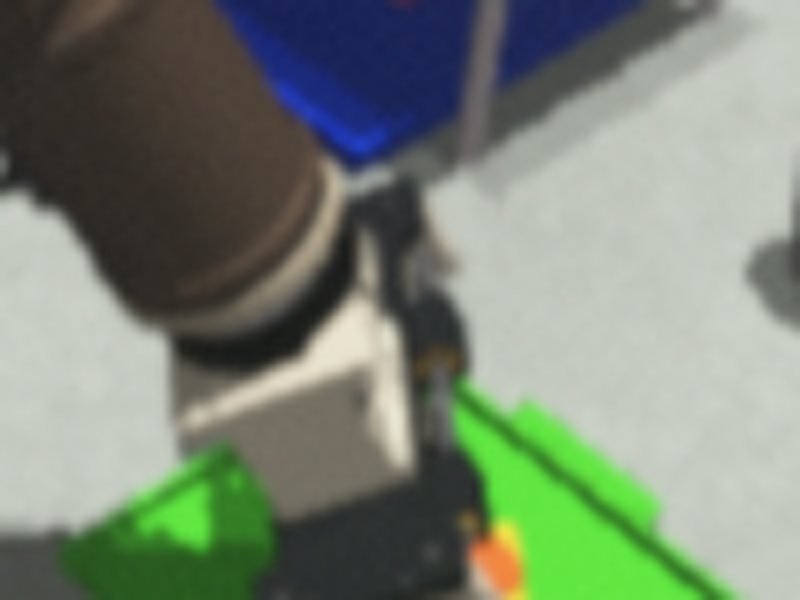

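View pics/ov36.png

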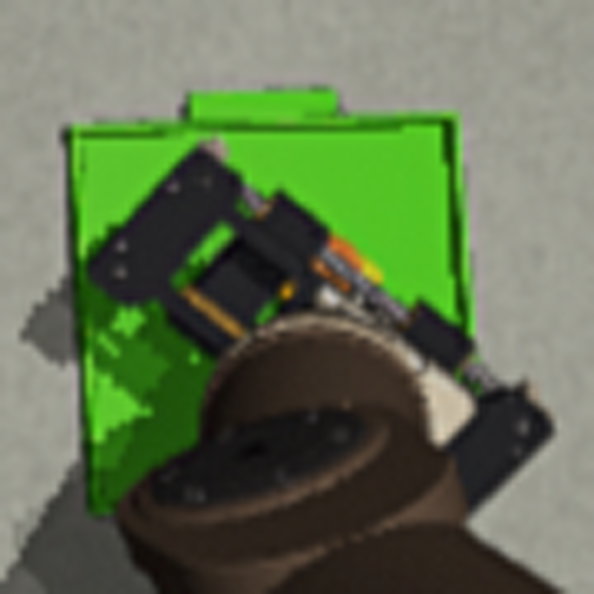

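```bash
python3 -m pendant '[[[0.0015,0,0.0026],[0,0,0],0.03],[[0.001,0,0.0017],[0,0,0],0.03],[[0.0003,0,0.0005],[0,0,0],0.03],[[0,0,0],[0,0,0],0.03]]'; python3 -c "
from plan import *
now()"
```

```text
clock: 29.62
position: [0.4439, -0.3641, 0.0171]
ee_rot: [0.892, 2.465, -0.248]
force: [-0.6, 0.1, -1.3]
width: 0.471
t 29.625 pos [ 0.4439 -0.3641  0.0171] x [-0.6581  0.5485 -0.5157] y [ 0.6403  0.7681 -0.0003] z [ 0.396  -0.3304 -0.8567] F [-0.6052  0.0815 -1.2931] w mm 43.23888004575251 q [ 0.7715  0.5515 -0.2904  2.3636  2.501   0.3705 -1.0333]
```

```bash
python3 -m pendant '[[[0.0008,0,0.0013],[0,0,0],0.03],[[0.0003,0,0.0005],[0,0,0],0.03],[[0,0,0],[0,0,0],0.03],[[0,0,0],[0,0,0],0.03]]'; python3 -c "
from plan import *
now()"
```

```text
clock: 30.12
position: [0.4439, -0.3641, 0.015]
ee_rot: [0.893, 2.465, -0.248]
force: [0.7, 0.7, 0.1]
width: 0.474
t 30.125 pos [ 0.4439 -0.3641  0.015 ] x [-0.6581  0.5486 -0.5157] y [ 0.6404  0.7681 -0.0002] z [ 0.396  -0.3304 -0.8568] F [0.7264 0.6824 0.0522] w mm 43.51718265623696 q [ 0.774   0.5573 -0.2939  2.3642  2.5047  0.3769 -1.0361]
```

```bash
python3 -m pendant '[[[0.0005,0,0.0009],[0,0,0],0.03],[[0.0003,0,0.0004],[0,0,0],0.03],[[0,0,0],[0,0,0],0.03]]'; python3 -c "
from plan import *
now()"
```

```text
clock: 30.5
position: [0.444, -0.3642, 0.0142]
ee_rot: [0.892, 2.463, -0.249]
force: [-3.6, 3.6, 12.0]
width: 0.476
t 30.5 pos [ 0.444  -0.3642  0.0142] x [-0.6578  0.5478 -0.5169] y [ 0.6402  0.7682 -0.0005] z [ 0.3969 -0.3313 -0.856 ] F [-3.6008  3.5932 12.0052] w mm 43.70960493734199 q [ 0.7759  0.5601 -0.2967  2.3652  2.5074  0.3821 -1.038 ]
```

```bash
python3 -m pendant '[[[0,0,0],[0,0,0],0.046],[[0,0,0],[0,0,0],0.052],[[0,0,0],[0,0,0],0.06],[[0,0,0],[0,0,0],0.068],[[0,0,0],[0,0,0],0.068]]' && python3 -m pendant '[[[0,0,-0.01],[0,0,0],0.068],[[0,0,-0.02],[0,0,0],0.068],[[0,0,-0.02],[0,0,0],0.068],[[-0.01,0,-0.03],[0,0,0],0.068],[[-0.02,0,-0.04],[0,0,0],0.068],[[-0.02,0,-0.05],[0,0,0],0.068],[[0,0,0],[0,0,0],0.068]]'; python3 -c "
from plan import *
now()
from ov import *
snap('side','s26'); draw('side','s26',(285,200,385,310),6,'ov37',[])
snap('top','t26');draw('top','t26',(350,140,440,230),6.6,'ov38',[])"
```

```text
clock: 31.12
position: [0.4439, -0.3641, 0.0134]
ee_rot: [0.892, 2.465, -0.248]
force: [-0.4, 0.2, 0.5]
width: 0.739
clock: 32.0
position: [0.409, -0.3511, 0.116]
ee_rot: [0.907, 2.467, -0.292]
force: [0.2, -0.0, -0.4]
width: 0.742
t 32.0 pos [ 0.409  -0.3511  0.116 ] x [-0.6582  0.5483 -0.5159] y [ 0.6535  0.7564 -0.0298] z [ 0.3738 -0.3567 -0.8562] F [ 0.1599 -0.0315 -0.4027] w mm 68.15586213649357 q [ 0.6447  0.266  -0.1378  2.3851  1.8078  0.1641 -0.3794]
```

View pics/s26.png

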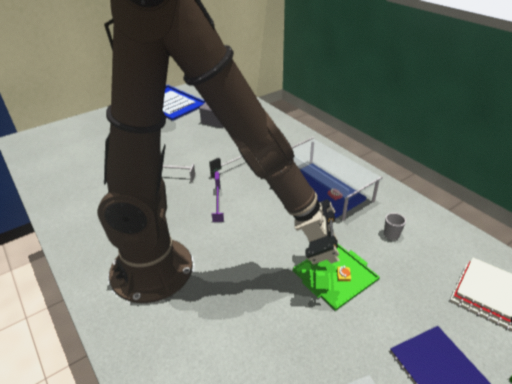

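View pics/ov38.png

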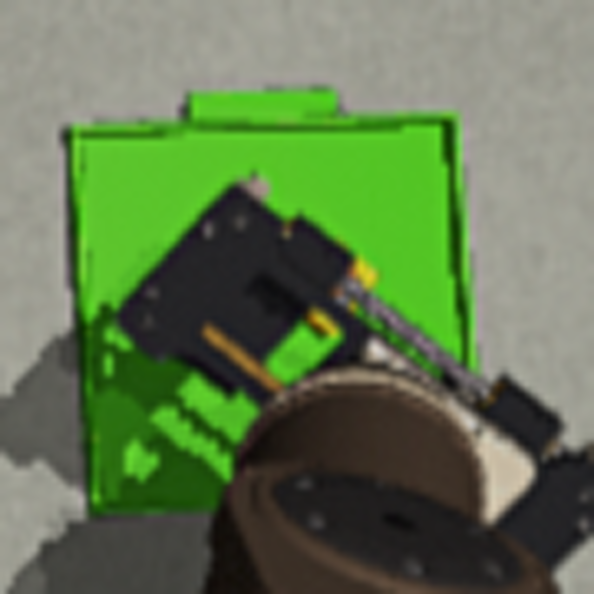

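```bash
python3 -m pendant '[[[-0.02,0,-0.04],[0,5,0],0.068],[[-0.02,0,-0.04],[0,5,0],0.068],[[0,0.04,-0.04],[0,5,0],0.068],[[0,0.04,-0.03],[0,5,0],0.068],[[0,0.05,0],[0,0,0],0.068],[[0,0.05,0],[0,0,0],0.068],[[0,0.05,0],[0,0,0],0.068],[[0,0,0],[0,0,0],0.068]]'; python3 -c "
from plan import *
now()
from ov import *
im,d=snap('top','t27'); snap('side','s27')
draw('top','t27',(350,140,440,230),6.6,'ov40',[]); draw('side','s27',(290,235,390,310),8,'ov41',[])
v,u=np.nonzero(d>0);P=unproj('top',u,v,d[v,u])
hsv=cv2.cvtColor(im,cv2.COLOR_RGB2HSV)[v,u]
k=(abs(P[:,0]-.44)<.08)&(abs(P[:,1]+.36)<.08)&(P[:,2]<.05)&((hsv[:,0]<35))&(hsv[:,1]>60)
Q=P[k];print('yellow',len(Q),Q.mean(0),cv2.minAreaRect(Q[:,:2].astype(np.float32)),np.percentile(Q[:,2],[5,50,95]))
k=(P[:,0]>.46)&(P[:,0]<.62)&(abs(P[:,1]-.29)<.04)&(P[:,2]>.022)&(P[:,2]<.09);H=P[k];print('hook',H.min(0),H.max(0),np.median(H,0))
for l in('cup','bottle','pink_model'):
    for r in arm.masks_of('top',l)[:2]: print(l,r['conf'],r['rect'])
"
```

```text
clock: 33.1
position: [0.5311, -0.2235, 0.1587]
ee_rot: [0.987, 2.559, -0.371]
force: [-0.6, 0.0, -0.1]
width: 0.742
t 33.1 pos [ 0.5311 -0.2235  0.1587] x [-0.6853  0.588  -0.4297] y [ 0.6857  0.7197 -0.1088] z [ 0.2453 -0.3693 -0.8964] F [-0.6092  0.0045 -0.0982] w mm 68.07655045028046 q [ 0.3133  0.3057 -0.2901  2.0982  0.8306  0.6317  0.2258]
yellow 158 [ 0.4454 -0.3622  0.0181] ((0.447174608707428, -0.3640701174736023), (0.04314793646335602, 0.04121960327029228), 51.2318000793457) [0.0128 0.0184 0.0243]
hook [0.4607 0.2778 0.0266] [0.5792 0.3172 0.0457] [0.5349 0.2951 0.0395]
cup 0.6 [388.1, 100.2, 24.9, 29.5]
bottle 0.64 [172.7, 103.5, 16.7, 19.9]
```

View pics/t27.png

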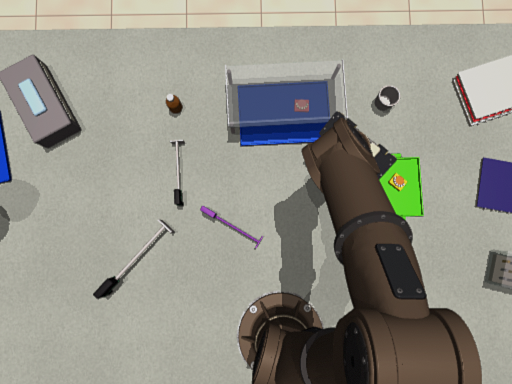

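View pics/ov41.png

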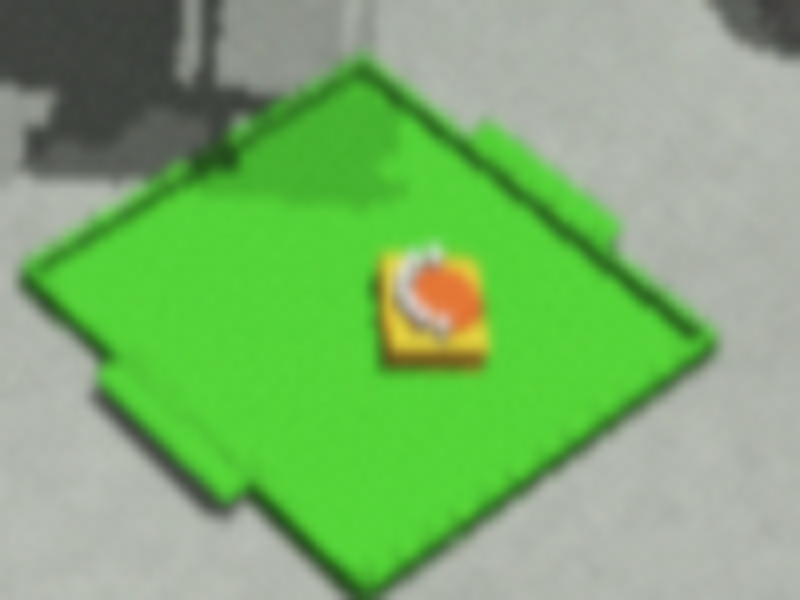

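View pics/s27.png

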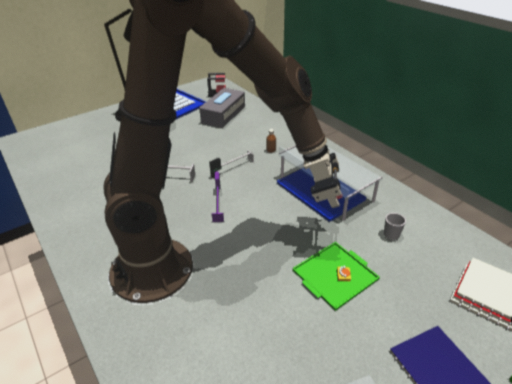

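```bash
python3 -m pendant '[[[0.01,-0.02,-0.04],[0,0,0],0.068],[[0.01,-0.02,-0.04],[0,0,0],0.068],[[0,0,0],[0,0,0],0.068],[[0,0,0],[0,0,0],0.068]]'; python3 -c "
from plan import *
now(); snap('top','t28')
for n in ('t16','t28'):
  im=np.load('pics/%s.npz'%n)['im']; print(n, im[105,302])
print(arm.sign_off())"
```

```text
clock: 33.85
position: [0.4668, -0.2149, 0.227]
ee_rot: [0.998, 2.557, -0.374]
force: [0.3, 1.0, 0.7]
width: 0.741
t 33.85 pos [ 0.4668 -0.2149  0.227 ] x [-0.6812  0.5933 -0.4289] y [ 0.6912  0.7143 -0.1098] z [ 0.2412 -0.3712 -0.8966] F [0.3151 1.0297 0.7185] w mm 68.03148306121265 q [ 0.3851  0.1112 -0.3465  2.1398  0.6402  0.7218  0.4212]
t16 [141 102 103]
t28 [142 102 102]
the job is handed in; nothing more can be done
None
```

View pics/t28.png

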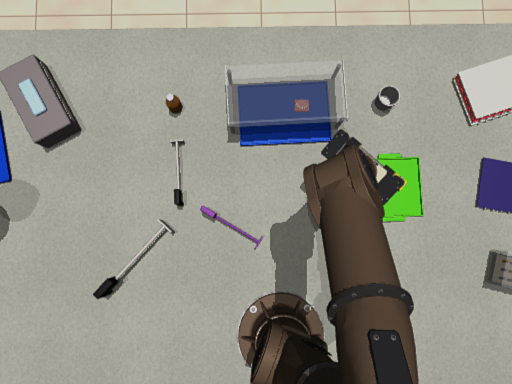

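The job is done and handed in at about 34 s of the 72 s allowed. No verdict is reported, so the results below come from my own checks.

**What I did**
- I took the smaller black hook. It had to be set down and re-gripped nearly upright once, because joint 6 reached its limit with the tool tilted 20°.
- I dropped the blade behind the yellow model and drew it to about 8 mm from the front rim. Its centre was at station x of about -4 mm, against the allowed -35 to +13 mm.
- I stood the hook back on the bench at its old place, then gripped the yellow model at a 31° tilt from the front. I carried it over, set it on the green tray's floor with light contact, and released it.

**What the last checks showed**
- **Yellow model:** teeth up and flat in the green tray, about 17 mm and 16 mm from its centre. Its height readings were 18 mm (median) and 24 mm (teeth), close to what the sizes given call for.
- **Hook:** upright on the bench near (0.40, 0.29), its tip near (0.58, 0.30), well clear of both trays.
- **Bottle, cup and pink model:** the bottle and cup were within about 2 pixels of their first positions. The network missed the pink model in its last check, but in the pictures it sits at the same pixel as before.
- **Arm:** clear of everything, with only about 1 N read at the wrist. In the last top picture it partly hid the green tray, so the model's pose comes from the picture just before.

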